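Gauge and bin the loose shelf pins

TASK

Press down the knob on the gauge station and turn it clockwise to its open notch, so that it springs up and the shutter clears the holes. Gauge every loose shelf pin standing on the bench: find the narrowest hole of the plate that its body passes, push it foot first through that hole and let it drop into the compartment below. Then press the knob and turn it back to lock the station, knob sprung up again, and leave the tape roll, carton and bracket on the bench where they are.

Things in the scene. Friction and masses are not known exactly. Their poses are not given: they have to be found in the camera images.
- gauge: fixed station 100 mm (x) by 419 mm (y): an aluminium plate 10 mm thick, upper face 130 mm above the bench, with five holes in a row along y, 66 mm apart, widest at +y; under each hole a compartment 62 (y) x 94 mm with clear walls, floor 4 mm up; at the -y end a grey housing 120 mm high with the lock knob. Origin: on the bench below hole_3; +x away from the robot (yaw within 0.1 rad)
- hole_1 (a point): centre of the 31 mm hole at the plate's upper face; axes as the gauge's; the narrowest
- hole_2 (a point): centre of the 37 mm hole at the plate's upper face; axes as the gauge's
- hole_3 (a point): centre of the 43 mm hole at the plate's upper face; axes as the gauge's
- hole_4 (a point): centre of the 49 mm hole at the plate's upper face; axes as the gauge's
- hole_5 (a point): centre of the 55 mm hole at the plate's upper face; axes as the gauge's; the widest
- knob_grip (a point): point on the knob's axis, 163 mm above the bench while the knob is up. Black flange, 46 mm across, its top 22 mm below this point; on it a grip bar 42 mm long (along this point's x axis, which turns with the knob and is the gauge's x at turn = 0), 14 mm thick, top 11 mm above this point. A fixed guard arc, 27 to 41 mm from the axis, tops out 20 mm below this point on the gauge's -x+y side
- press (a joint): how far the knob is pressed down, m: 0 up, 0.009 fully down; a spring of 3 N at the top to 7.5 N fully down pushes it up again
- turn (a joint): knob angle, rad: 0 locked, 1.4 open (end stop), growing clockwise seen from above. A lug sits in a notch at either end (below about 0.15, above about 1.25): the knob leaves a notch only while pressed down 8 mm or more, and springs up again only in a notch. Turning takes about 0.05 N m; must not be forced
- shutter (a joint): position of the steel shutter under the gauge plate, m, driven by the knob (0.046 m per rad): 0 closes all five holes, above 0.058 all are clear; it slides out under the plate's far (+x) edge, up to 44 mm beyond it
- pin_a: grey plastic shelf-post connector, upright: round body 45 mm high with a heavy steel foot (bevel 1.5 mm), topped by a stem 16 mm across, 45 mm long (90 mm in all). Body 28, 34, 40, 46 or 52 mm across (all pins differ; which is which is not told): it passes its own hole with 3 mm to spare, the next narrower stops it. 40 to 170 g. Origin: centre of underside, z along the stem. May be absent
- pin_b: grey plastic shelf-post connector, upright: round body 45 mm high with a heavy steel foot (bevel 1.5 mm), topped by a stem 16 mm across, 45 mm long (90 mm in all). Body 28, 34, 40, 46 or 52 mm across (all pins differ; which is which is not told): it passes its own hole with 3 mm to spare, the next narrower stops it. 40 to 170 g. Origin: centre of underside, z along the stem. May be absent
- pin_c: grey plastic shelf-post connector, upright: round body 45 mm high with a heavy steel foot (bevel 1.5 mm), topped by a stem 16 mm across, 45 mm long (90 mm in all). Body 28, 34, 40, 46 or 52 mm across (all pins differ; which is which is not told): it passes its own hole with 3 mm to spare, the next narrower stops it. 40 to 170 g. Origin: centre of underside, z along the stem. May be absent
- pin_d: grey plastic shelf-post connector, upright: round body 45 mm high with a heavy steel foot (bevel 1.5 mm), topped by a stem 16 mm across, 45 mm long (90 mm in all). Body 28, 34, 40, 46 or 52 mm across (all pins differ; which is which is not told): it passes its own hole with 3 mm to spare, the next narrower stops it. 40 to 170 g. Origin: centre of underside, z along the stem. May be absent
- pin_e: grey plastic shelf-post connector, upright: round body 45 mm high with a heavy steel foot (bevel 1.5 mm), topped by a stem 16 mm across, 45 mm long (90 mm in all). Body 28, 34, 40, 46 or 52 mm across (all pins differ; which is which is not told): it passes its own hole with 3 mm to spare, the next narrower stops it. 40 to 170 g. Origin: centre of underside, z along the stem. May be absent
- tape_roll: bystander: cardboard ring 96 mm across, 30 mm high, lying flat; origin centre of underside
- carton: bystander: cardboard box 100 x 130 x 45 mm; origin centre of underside
- bracket: bystander: steel angle bracket lying on the bench, 90 x 30 mm (length along its x), 6 mm thick, with a 30 mm high upright end at its -x end; origin centre of underside
Not all that is in view belongs to the job. What is shaped like the pin_a but green is not meant.

How it is judged:
By the outcome, as a careful person would: the job done as asked, in the order asked, and still so for the second after the job is handed in, with the robot touching nothing.
Of pin_a, pin_b, pin_c, pin_d, pin_e only 4 to 5 are there at a start; the rules pass over those that are not, and their reading is None.
At some moment in a run one of pin_a, pin_b, pin_c, pin_d, pin_e may be knocked a few centimetres aside while the robot is not near it.
It also fails if it takes over 208 s, if anything falls off the work surface, if the arm or the gripper's body presses on something with over 40 N, if the wrist force passes 120 N, or if a joint passes its speed limit or range.

ROBOT

A 7-joint arm with a two-finger parallel gripper is mounted at the origin on the work surface. World frame = base frame: x ahead of the robot, y to its left, z up, the work surface at z = 0. Lengths are in mm, angles in rad, forces in N, time in s.
With the tool pointing down it reaches from about 425 to 875 mm from the base axis. Payload 9.9 kg.
Tool frame: the origin (TCP) lies at the very end of the fingers, on their centre line; the grasp point (between the pads) lies 19 mm behind it; z points along the fingers, y is the direction in which the jaws open and shut (so a half turn about z gives the same grasp; the last joint's range is limited). The gripper opens to 85 mm and grips with 20 to 120 N. Pads are 22 mm wide; open, the fingers measure 114 mm over their backs; the gripper's body (76 mm by 85 mm) begins 54 mm behind the grasp point. The pads swing forward as they close: fully open they stand 13 mm farther back than shut.
Start: joints at [1.128, 0.576, 0.025, 1.437, -0.015, 1.129, -0.057], TCP at [237.031, -632.016, 191.689] pointing down, gripper open.
Joint ranges: [-2.76, 2.76], [-0.34, 2.15], [-1.52, 1.57], [0.19, 2.46], [-1.09, 4.23], [0.17, 1.99], [-2.82, 2.82]. Speed limits (rad/s): [2.22, 2.22, 3.01, 3.01, 3.14, 3.14, 3.14].

INTERFACE

Orientations are given as a unit quaternion [x, y, z, w].
In Python, from station import robot gives the robot as it stands.
- The arm moves only by the tool send_rows, never from a script. Its argument "targets" is a list of rows, each an object of numbers: "dx", "dy", "dz": the shift along the world's x, y, z in mm; "roll": the turn about the world's z in degrees. A call has 1 to 12 rows; each row is the pose to reach, as a shift and turn from the pose measured when the call began; what a row does not reach only later rows make up. A row lasts 1/12 s, in which the tool goes at most 41.7 mm and 7.16 degrees, less where a joint would pass 70% of its speed; a pose out of reach is approached as far as the arm can. A call with a gripper value outside its range is refused whole. "claw" is the opening, from 0 (shut) to 1 (fully open), set as the call begins (left out, the last holds). The fingers move at their own pace and stop on an object; the grip force is fixed at half the most. Time passes only in rows, so rows that repeat a pose let the fingers close. It gives the time, the measured TCP pose, the force and the opening at its end, in the units of the state.
- robot.sense(): the state, without advancing time (a new reading comes with each control period).
- robot.camera(name): name is "scene" or "top" or "wrist"; returns the picture (400x640x3 uint8, red, green, blue); there is no depth.
- robot.camera_model(name): a dict with "mtx" (3x3 intrinsics, pixels), "D" ([k1, k2, p1, p2, k3] as OpenCV has them; the pictures are not rectified), "rvec" (rotation vector, rad) and "tvec" (3), from world to camera coordinates, as OpenCV has them; the wrist camera has in their place "hand_eye" (4x4, takes a point from camera to tool coordinates, whose origin is the TCP and whose axes are the flange's). Camera axes: x right, y down, z forward; pixel columns grow to the right and rows downward; lengths in mm; the calibration is good to about 2 mm. A picture is of the moment at which its call begins: read the wrist's pose just before it. camera_model takes no time and is no camera call.
- robot.hand_in(): hands the job in, once; it reports no verdict.
Trained networks look in the newest picture that a camera, given by its name, has taken for a name from the list of things; names that differ only in an ending like _2 or _b are one class to them, and where a whole thing is asked for, a point or a joint stands for the part that bears it (a point fixed in the world has none). Each returns a list of dicts, best first, with "p" (0 to 1); they miss things now and then, are a little off and sometimes report something else, mostly with a low value. They report only what shows in the picture. A call takes as long as a camera call. They do not tell look-alikes from the thing itself.
- robot.find_in(camera, query): "centre" ([x, y, z] in mm, in world coordinates, good to about 4 mm: the middle of the surface that is visible of it).
The state is a dict: "clock": time; "joint_pos": joint angles; "joint_velocities": joint speeds; "joint_torque": joint torques, N m; "eef_pos": TCP position; "tcp_rot": TCP orientation; "ft_force": force on the tool from outside, world axes, zero at the start; "ft_torque": the same for the moment, N m; "gripper_width": finger opening in mm.
Only numpy, scipy, OpenCV 4.12 (cv2) and the standard library are available. Lean on these libraries where they do the work, as an engineer would, in place of code of your own. Each camera call takes 0.05 s, during which the arm holds its last target.

## Working session

There is one attempt and no reset: what is moved stays moved. The work goes in short steps, Python scripts to look and compute and a tool call to move; the robot and the scene stay as the last step left them, time stands still between calls to the robot, and variables do not carry over. Pictures are saved under pics/ and viewed, and the job is handed in when it is done.

Besides the shell and the picture viewer there is one more tool, called after "Emit:" as name(argument=value, ...), one argument or row to a line, values as JSON. send_rows: Moves the arm, as the interface text tells. Its arguments: {"type":"object","properties":{"targets":{"type":"array","items":{"type":"object","properties":{"dx":{"type":"number"},"dy":{"type":"number"},"dz":{"type":"number"},"roll":{"type":"number"}}}},"claw":{"type":"number"}},"required":["targets"]}

```bash
mkdir -p pics; ls
python3 - <<'E'
from station import robot
import cv2
s=robot.sense(); print(s)
for n in ("scene","top","wrist"):
    im=robot.camera(n); cv2.imwrite(f"pics/{n}0.png",im[:,:,::-1])
    m=robot.camera_model(n); print(n,{k:(v.tolist() if hasattr(v,'tolist') else v) for k,v in m.items()})
for c in ("scene","top"):
  for q in ("gauge","pin_a","knob_grip","tape_roll","carton","bracket","hole_1","shutter"):
    try:
      print(c,q,[( [round(float(x)) for x in d['centre']],round(d['p'],2)) for d in robot.find_in(c,q)])
    except Exception as e: print(c,q,e)
print(robot.sense()['clock'])
E
```

```text
pics
{'clock': 0.0, 'joint_pos': array([ 1.12817517,  0.57653451,  0.02483806,  1.43794973, -0.01500584,
        1.1289546 , -0.05651272]), 'joint_velocities': array([ 4.34367194e-04,  5.90263403e-04, -1.71631312e-03, -1.50847804e-03,
       -1.09588344e-03, -1.74545131e-03,  8.01337476e-05]), 'joint_torque': array([ 3.10927981e-04, -7.65765882e+01,  2.25111634e+00, -2.85971779e+01,
        1.55747618e-02,  1.26901071e-02, -3.33109199e-05]), 'eef_pos': array([ 236.86253879, -631.51578598,  190.82622046]), 'tcp_rot': array([ 9.83946622e-01,  1.78461076e-01, -1.86821562e-04, -8.09590127e-04]), 'ft_force': array([ 0.70098093,  0.3032777 , -0.24867909]), 'ft_torque': array([0.02549006, 0.03405731, 0.02890238]), 'gripper_width': 85.55667627743512}
scene {'mtx': [[388.057121179787, 0.0, 319.7538270848616], [0.0, 388.057121179787, 200.83301588427886], [0.0, 0.0, 1.0]], 'D': [-0.09345210521498305, 0.0, 0.0, 0.0, 0.0], 'rvec': [2.0070714327888615, 1.3197607999317749, -0.5935587016195724], 'tvec': [-210.8940947068572, -235.78186082326673, 1355.4461486805294]}
top {'mtx': [[429.99607722006675, 
[... 1055 characters left out ...]
l [([483, -419, 25], 0.72)]
scene carton [([531, 399, 42], 0.6)]
scene bracket [([433, 71, 7], 0.79), ([440, 308, 44], 0.29), ([647, -157, 143], 0.24)]
scene hole_1 [([683, -2, 120], 0.69)]
scene shutter [([635, 110, 123], 0.94), ([433, 72, 9], 0.21), ([683, -3, 117], 0.18)]
top gauge [([626, 18, 127], 0.58)]
top pin_a [([448, -7, 45], 0.73), ([488, -198, 48], 0.69), ([634, -148, 139], 0.65), ([426, 170, 44], 0.64), ([430, 309, 45], 0.5), ([450, -312, 43], 0.45)]
top knob_grip [([631, -147, 139], 0.63)]
top tape_roll [([475, -419, 30], 0.94)]
top carton [([501, 416, 44], 0.86), ([419, -154, 42], 0.37)]
top bracket [([454, 68, 6], 0.47)]
top hole_1 [([625, 21, 131], 0.82)]
top shutter []
0.95
```

View pics/scene0.png

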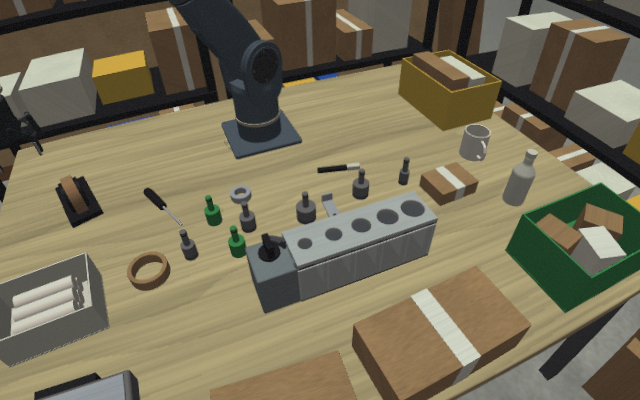

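View pics/top0.png

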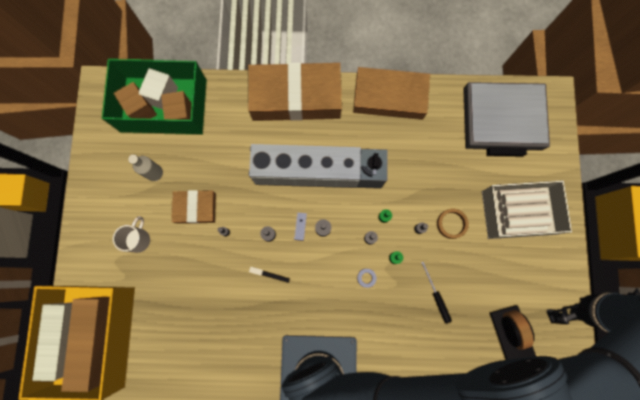

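View pics/wrist0.png

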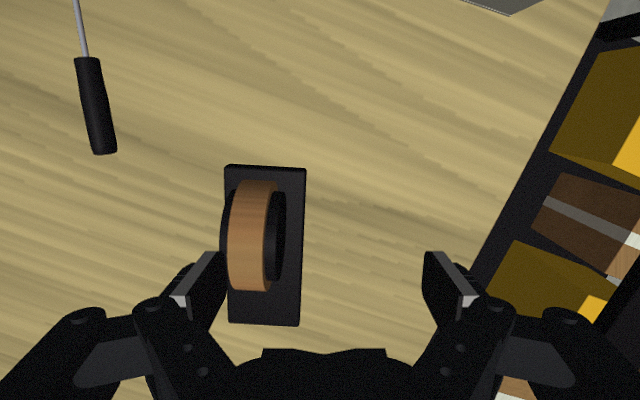

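```bash
cat > h.py <<'E'
import numpy as np, cv2
from scipy.spatial.transform import Rotation as R
from station import robot
def cam(name, s=None):
    m=robot.camera_model(name); K=np.array(m['mtx']); D=np.array(m['D'])
    if 'rvec' in m:
        Rw=cv2.Rodrigues(np.array(m['rvec'],float))[0]; t=np.array(m['tvec'],float)
    else:
        H=np.array(m['hand_eye']); T=np.eye(4); T[:3,:3]=R.from_quat(s['tcp_rot']).as_matrix(); T[:3,3]=s['eef_pos']
        W=np.linalg.inv(T@H); Rw=W[:3,:3]; t=W[:3,3]
    return K,D,Rw,t
def back(c,uv,z):
    K,D,Rw,t=c
    p=cv2.undistortPoints(np.array(uv,float).reshape(-1,1,2),K,D).reshape(-1,2)
    d=np.c_[p,np.ones(len(p))]@Rw; o=-Rw.T@t
    return o+d*((z-o[2])/d[:,2])[:,None]
def proj(c,X):
    K,D,Rw,t=c
    return cv2.projectPoints(np.array(X,float).reshape(-1,1,3),cv2.Rodrigues(Rw)[0],t,K,D)[0].reshape(-1,2)
def yaw(s):
    q=s['tcp_rot']; return np.degrees(2*np.arctan2(q[1],q[0]))
def st(s=None):
    s=s or robot.sense()
    print('t%.2f'%s['clock'],'tcp',s['eef_pos'].round(1),'yaw%.2f'%yaw(s),'F',s['ft_force'].round(1),'M',s['ft_torque'].round(2),'w%.1f'%s['gripper_width'],'q1,7',s['joint_pos'][[0,6]].round(2)); return s
def snap(name,fn):
    s=robot.sense(); im=robot.camera(name); cv2.imwrite('pics/'+fn,im[:,:,::-1]); return s,im
E
python3 - <<'E'
from h import *
c=cam('top')
print(back(c,[(262,160),(284,161),(305,162),(327,163),(349,163)],130).round(0))
print('knob',back(c,[(375,160)],174).round(0))
print('stems',back(c,[(224,231),(268,234),(323,228),(371,238),(421,228)],90).round(0))
im=cv2.imread('pics/top0.png')[120:300,200:480]; cv2.imwrite('pics/topc.png',cv2.resize(im,None,fx=2.8,fy=2.8,interpolation=3))
E
```

```text
[[640. 187. 130.]
 [639. 120. 130.]
 [637.  56. 130.]
 [636. -11. 130.]
 [638. -78. 130.]]
knob [[ 637. -150.  174.]]
stems [[ 425.  297.   90.]
 [ 419.  163.   90.]
 [ 442.   -4.   90.]
 [ 416. -150.   90.]
 [ 450. -302.   90.]]
```

View pics/topc.png

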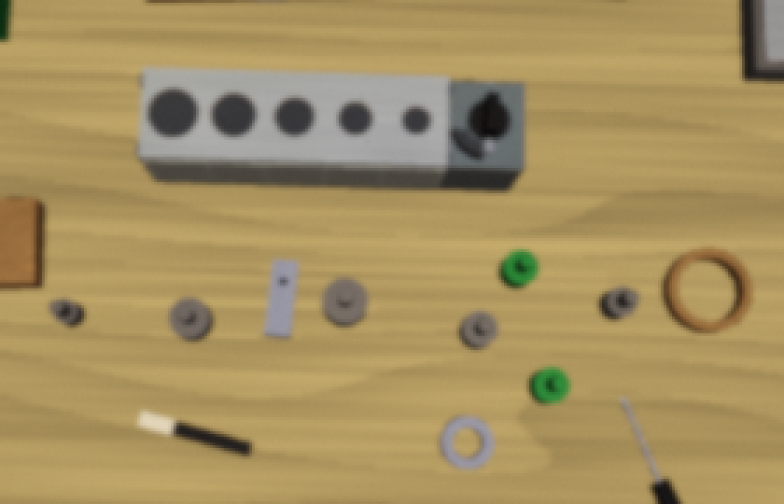

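Emit:
send_rows(
  targets=[
    {"dx": 30, "dy": 30, "dz": 25, "roll": 7},
    {"dx": 60, "dy": 60, "dz": 50, "roll": 14},
    {"dx": 90, "dy": 90, "dz": 70, "roll": 21},
    {"dx": 115, "dy": 120, "dz": 90, "roll": 28},
    {"dx": 140, "dy": 150, "dz": 110, "roll": 35},
    {"dx": 165, "dy": 180, "dz": 130, "roll": 42},
    {"dx": 190, "dy": 210, "dz": 140, "roll": 49},
    {"dx": 215, "dy": 240, "dz": 140, "roll": 56},
    {"dx": 240, "dy": 270, "dz": 140, "roll": 63},
    {"dx": 260, "dy": 300, "dz": 140, "roll": 70},
    {"dx": 280, "dy": 330, "dz": 140, "roll": 77},
    {"dx": 300, "dy": 360, "dz": 140, "roll": 84},
  ],
)

```text
clock: 1.95
eef_pos: [536.8, -272.0, 332.1]
tcp_rot: [0.61, 0.793, 0.0, 0.0]
ft_force: [1.1, -1.0, -0.1]
gripper_width: 85.6
```

Emit:
send_rows(
  targets=[
    {"dx": 10, "dy": 15, "roll": 7},
    {"dx": 20, "dy": 30, "roll": 14},
    {"dx": 30, "dy": 45, "roll": 21},
    {"dx": 40, "dy": 60, "roll": 28},
    {"dx": 50, "dy": 80, "roll": 35},
    {"dx": 60, "dy": 100, "roll": 42},
    {"dx": 70, "dy": 120, "roll": 49},
    {"dx": 80, "dy": 140, "roll": 56},
    {"dx": 90, "dy": 160, "roll": 63},
    {"dx": 95, "dy": 180, "roll": 69},
    {"dx": 95, "dy": 190, "roll": 75},
    {"dx": 95, "dy": 190, "roll": 75},
  ],
)

```text
invalid input at $.targets[0]: expected keys dx, dy, dz, roll
```

Run:
```python
from h import *
s,im=snap('wrist','w1.png'); st(s)
```

```text
t1.95 tcp [ 536.8 -272.   332.1] yaw104.88 F [ 1.1 -1.  -0.1] M [-0.03 -0.06  0.  ] w85.6 q1,7 [0.65 0.5 ]
```

View pics/w1.png

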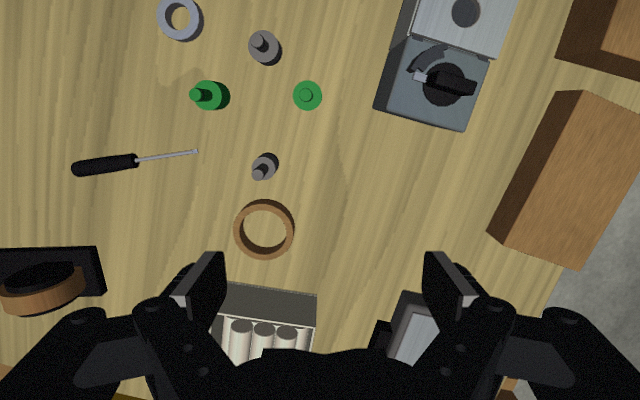

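Emit:
send_rows(
  targets=[
    {"dx": 10, "dy": 15, "dz": 0, "roll": 7},
    {"dx": 20, "dy": 30, "dz": 0, "roll": 14},
    {"dx": 30, "dy": 40, "dz": 0, "roll": 21},
    {"dx": 40, "dy": 50, "dz": 0, "roll": 28},
    {"dx": 50, "dy": 60, "dz": 0, "roll": 35},
    {"dx": 60, "dy": 70, "dz": 0, "roll": 42},
    {"dx": 70, "dy": 80, "dz": 0, "roll": 49},
    {"dx": 80, "dy": 90, "dz": 0, "roll": 56},
    {"dx": 90, "dy": 100, "dz": 0, "roll": 63},
    {"dx": 100, "dy": 110, "dz": 0, "roll": 69},
    {"dx": 100, "dy": 122, "dz": 0, "roll": 75},
    {"dx": 100, "dy": 122, "dz": 0, "roll": 75},
  ],
)

```text
clock: 3.0
eef_pos: [642.2, -137.1, 331.8]
tcp_rot: [-0.013, 1.0, 0.003, -0.002]
ft_force: [-0.1, -0.1, 0.3]
gripper_width: 85.2
```

Run:
```python
from h import *
s,im=snap('wrist','w2.png'); st(s)
c=cam('wrist',s)
print('knob now proj', proj(c,[[637,-150,174]]))
```

```text
t3.00 tcp [ 642.2 -137.1  331.8] yaw181.50 F [-0.1 -0.1  0.3] M [ 0.05 -0.02  0.03] w85.2 q1,7 [0.53 1.45]
knob now proj [[310.69266134 167.71733681]]
```

View pics/w2.png

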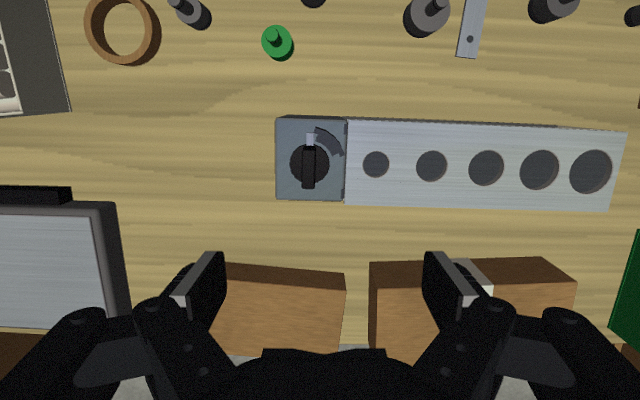

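```bash
cat >> h.py <<'E'
def holes(im,c,seeds,z=130,thr=None):
    g=cv2.GaussianBlur(cv2.cvtColor(im,cv2.COLOR_RGB2GRAY),(3,3),0); out=[]
    for i,(X) in enumerate(seeds):
        u,v=proj(c,[X])[0]; r=45; u0,v0=int(u)-r,int(v)-r
        p=g[max(v0,0):v0+2*r,max(u0,0):u0+2*r]
        t=thr or cv2.threshold(p,0,255,cv2.THRESH_OTSU)[0]
        cs,_=cv2.findContours((p<t).astype(np.uint8),cv2.RETR_LIST,cv2.CHAIN_APPROX_NONE)
        q=np.array([min(r,int(u)),min(r,int(v))],float); best=None
        for k in cs:
            if len(k)<20: continue
            (e,ax,an)=cv2.fitEllipse(k)
            if max(ax)>80 or min(ax)<8 or max(ax)/min(ax)>1.6: continue
            d=np.hypot(*(np.array(e)-q))
            if best is None or d<best[0]:
                W=back(c,k.reshape(-1,2)+np.array([max(u0,0),max(v0,0)]),z)
                (e2,ax2,_)=cv2.fitEllipse(W[:,:2].astype(np.float32))
                best=(d,e2,ax2)
        out.append(best)
    return out
E
python3 - <<'E'
from h import *
im=cv2.imread('pics/w2.png')[:,:,::-1].copy()
s=robot.sense(); c=cam('wrist',s)
for u,v in [(375,164),(431,166),(486,167),(538,169),(590,171)]:
    pass
seeds=back(c,[(375,164),(431,166),(486,167),(538,169),(590,171)],130)
print(seeds.round(1))
H=holes(im,c,seeds)
for h in H: print(h and (np.round(h[0],1),np.round(h[1],1),np.round(h[2],1)))
print('knob top', back(c,[(309,168)],174), 'flange c',back(c,[(309.5,163.5)],141))
cv2.imwrite('pics/w2c.png',cv2.resize(im[100:220,260:360,::-1],None,fx=5,fy=5,interpolation=3))
E
```

```text
[[639.2 -78.4 130. ]
 [640.3 -12.4 130. ]
 [640.1  53.5 130. ]
 [641.1 117.5 130. ]
 [642.  183.7 130. ]]
(np.float64(1.6), array([639.3, -77.8]), array([30.2, 30.8]))
(np.float64(1.1), array([640.2, -12.3]), array([35.8, 36.1]))
(np.float64(0.9), array([641. ,  53.4]), array([41.8, 42.1]))
(np.float64(1.9), array([641.9, 118.9]), array([47.2, 47.6]))
(np.float64(1.3), array([642.8, 184.4]), array([52.7, 53.4]))
knob top [[ 637.00601418 -153.68742923  174.        ]] flange c [[ 638.08484833 -154.33446646  141.        ]]
```

View pics/w2c.png

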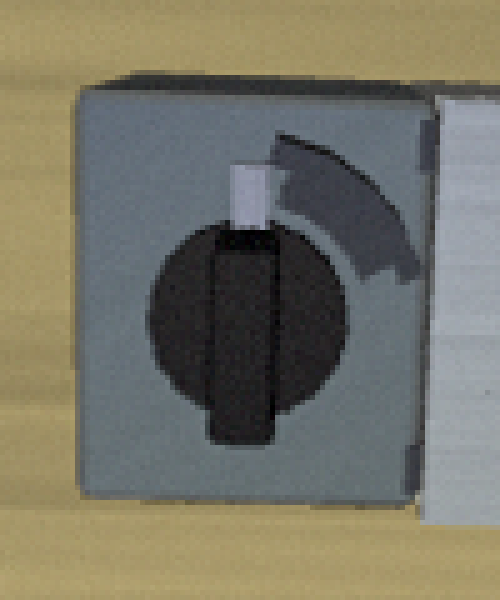

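Run:
```python
from h import *
s=robot.sense(); st(s); c=cam('wrist',s)
print(back(c,[(308.8,169.4)],174),back(c,[(309.2,163.6)],141), proj(c,[[638,-154.2,174]]))
```

```text
t3.05 tcp [ 641.9 -138.9  332. ] yaw181.05 F [-0.2 -0.3  0.3] M [-0.03 -0.02  0.05] w85.3 q1,7 [0.53 1.45]
[[ 638.47777308 -153.88387127  174.        ]] [[ 638.20486198 -154.67231208  141.        ]] [[308.4972444  168.93960885]]
```

Emit:
send_rows(
  targets=[
    {"dx": -2, "dy": -8, "dz": -10, "roll": -1},
    {"dx": -4, "dy": -15, "dz": -20, "roll": -2},
    {"dx": -4, "dy": -15, "dz": -20, "roll": -2},
    {"dx": -4, "dy": -15, "dz": -20, "roll": -2},
    {"dx": -4, "dy": -15, "dz": -20, "roll": -2},
    {"dx": -4, "dy": -15, "dz": -20, "roll": -2},
  ],
)

```text
clock: 3.55
eef_pos: [638.0, -153.9, 312.4]
tcp_rot: [0.009, 1.0, 0.003, -0.002]
ft_force: [-0.5, -0.4, 0.7]
gripper_width: 85.3
```

Run:
```python
from h import *
for i in range(2):
  s,im=snap('wrist',f'w3{i}.png'); st(s)
  c=cam('wrist',s)
  seeds=[(639,-78,130),(640,-12,130),(640,54,130),(641,120,130),(641,186,130)]
  H=holes(im,c,seeds)
  for h in H: print(h and (np.round(h[0],1),np.round(h[1],1),np.round(h[2],1)))
u=proj(c,[[638,-154,141]])[0].astype(int);print(u)
cv2.imwrite('pics/w3c.png',cv2.resize(im[u[1]-50:u[1]+60,u[0]-50:u[0]+50,::-1],None,fx=5,fy=5,interpolation=3))
```

```text
t3.55 tcp [ 638.  -153.9  312.4] yaw179.02 F [-0.5 -0.4  0.7] M [ 0.    0.04 -0.02] w85.3 q1,7 [0.56 1.43]
(np.float64(2.4), array([639. , -75.9]), array([30.1, 30.8]))
(np.float64(1.9), array([639.4, -10.3]), array([35.8, 36. ]))
(np.float64(1.2), array([639.8,  55.3]), array([41.5, 41.8]))
(np.float64(1.1), array([640.2, 120.8]), array([47.3, 47.8]))
(np.float64(0.5), array([640.6, 186.1]), array([52.4, 53.8]))
t3.60 tcp [ 638.1 -153.7  312.4] yaw179.04 F [ 0.3  0.1 -0.7] M [ 0.01 -0.03 -0.03] w85.6 q1,7 [0.56 1.43]
(np.float64(2.2), array([639. , -75.8]), array([30.5, 30.5]))
(np.float64(1.7), array([639.4, -10.3]), array([35.6, 35.9]))
(np.float64(2.0), array([639.8,  55.3]), array([41.5, 42. ]))
(np.float64(1.9), array([640.1, 120.8]), array([47.3, 47.8]))
(np.float64(0.4), array([640.5, 186.2]), array([52.4, 53.8]))
[322 170]
```

View pics/w3c.png

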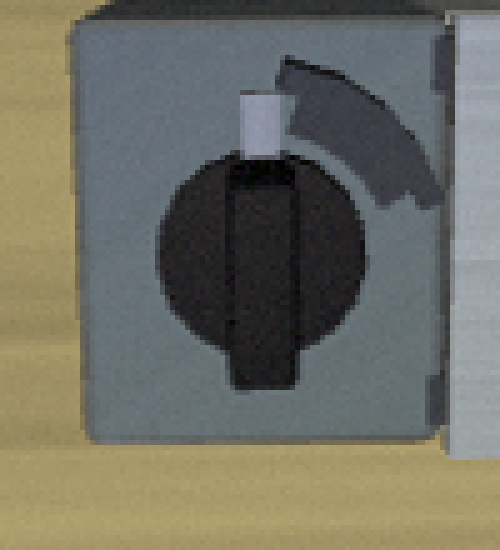

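Run:
```python
from h import *
s=st(); c=cam('wrist',s)
print(back(c,[(324.4,177.6)],174),back(c,[(324.4,170.4)],141))
```

```text
t3.65 tcp [ 638.1 -153.6  312.4] yaw179.06 F [-0.   0.1 -0.6] M [-0.    0.01  0.  ] w85.4 q1,7 [0.56 1.43]
[[ 638.92653776 -152.57194651  174.        ]] [[ 638.24419232 -152.30595044  141.        ]]
```

Emit:
send_rows(
  claw=0.5,
  targets=[
    {"dx": 0.5, "dy": 1.2, "dz": -25, "roll": 0.6},
    {"dx": 0.5, "dy": 1.2, "dz": -55, "roll": 0.6},
    {"dx": 0.5, "dy": 1.2, "dz": -85, "roll": 0.6},
    {"dx": 0.5, "dy": 1.2, "dz": -115, "roll": 0.6},
    {"dx": 0.5, "dy": 1.2, "dz": -135, "roll": 0.6},
    {"dx": 0.5, "dy": 1.2, "dz": -150, "roll": 0.6},
    {"dx": 0.5, "dy": 1.2, "dz": -160, "roll": 0.6},
    {"dx": 0.5, "dy": 1.2, "dz": -163, "roll": 0.6},
    {"dx": 0.5, "dy": 1.2, "dz": -163, "roll": 0.6},
    {"dx": 0.5, "dy": 1.2, "dz": -163, "roll": 0.6},
  ],
)

```text
clock: 4.48
eef_pos: [639.3, -152.2, 150.4]
tcp_rot: [0.003, 1.0, 0.003, -0.001]
ft_force: [-0.3, -0.1, 0.5]
gripper_width: 42.6
```

Run:
```python
from h import *
s,im=snap('wrist','w4.png'); st(s)
```

```text
t4.48 tcp [ 639.3 -152.2  150.4] yaw179.67 F [-0.3 -0.1  0.5] M [0.02 0.01 0.01] w42.6 q1,7 [0.56 1.35]
```

View pics/w4.png

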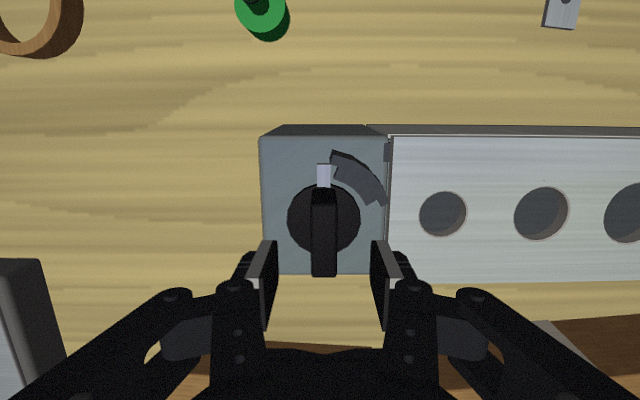

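Emit:
send_rows(
  claw=0,
  targets=[
    {"dx": -0.8, "dy": 0, "dz": 0, "roll": 0},
    {"dx": -0.8, "dy": 0, "dz": 0, "roll": 0},
    {"dx": -0.8, "dy": 0, "dz": 0, "roll": 0},
    {"dx": -0.8, "dy": 0, "dz": 0, "roll": 0},
    {"dx": -0.8, "dy": 0, "dz": 0, "roll": 0},
    {"dx": -0.8, "dy": 0, "dz": 0, "roll": 0},
    {"dx": -0.8, "dy": 0, "dz": 0, "roll": 0},
    {"dx": -0.8, "dy": 0, "dz": 0, "roll": 0},
  ],
)

```text
clock: 5.2
eef_pos: [638.6, -152.3, 150.6]
tcp_rot: [0.003, 1.0, 0.003, -0.001]
ft_force: [0.3, 0.6, 0.4]
gripper_width: 0.0
```

Run:
```python
from h import *
st()
```

```text
t5.20 tcp [ 638.6 -152.3  150.6] yaw179.66 F [0.3 0.6 0.4] M [ 0.   -0.03  0.02] w0.0 q1,7 [0.56 1.35]
```

Run:
```python
from h import *
s,im=snap('wrist','w5.png'); st(s)
s,im=snap('scene','s5.png'); cv2.imwrite('pics/s5c.png',cv2.resize(im[180:320,180:400,::-1],None,fx=3.5,fy=3.5,interpolation=3))
```

```text
t5.20 tcp [ 638.6 -152.3  150.6] yaw179.66 F [0.3 0.6 0.4] M [ 0.   -0.03  0.02] w0.0 q1,7 [0.56 1.35]
```

View pics/w5.png

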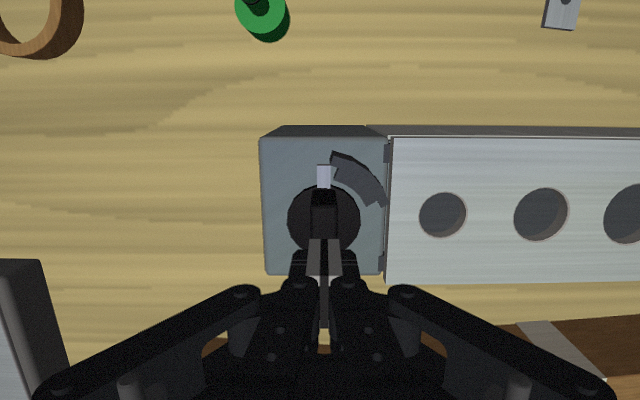

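View pics/s5c.png

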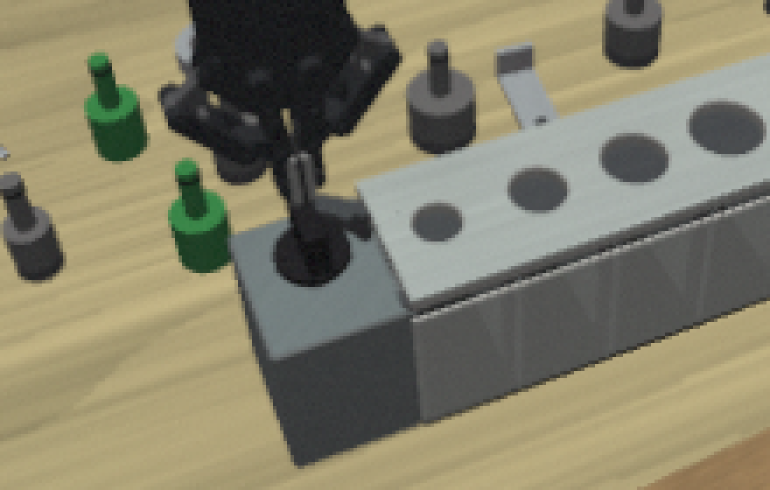

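Run:
```python
from h import *
s=st(); c=cam('scene')
im=cv2.imread('pics/s5.png')
P=np.array([s['eef_pos'],s['eef_pos']+[0,0,19],s['eef_pos']+[0,0,45],[638.4,-152.4,174],[617,-152.4,174],[660,-152.4,174]])
u=proj(c,P);print(u.round(1))
b=cv2.resize(im[190:290,220:320],None,fx=6,fy=6,interpolation=cv2.INTER_CUBIC)
for k,(x,y) in enumerate(u): cv2.circle(b,(int((x-220)*6+3),int((y-190)*6+3)),4,[(0,0,255),(0,255,255),(0,255,0),(255,0,0),(255,0,255),(255,0,255)][k],-1)
cv2.imwrite('pics/s5d.png',b)
```

```text
t5.30 tcp [ 638.6 -152.3  150.6] yaw179.66 F [ 0.2  0.2 -0.6] M [-0.03  0.03 -0.05] w0.2 q1,7 [0.56 1.35]
[[267.5 248.1]
 [266.4 241.9]
 [264.9 233. ]
 [266.1 240.3]
 [262.9 232.9]
 [269.4 248.1]]
```

View pics/s5d.png

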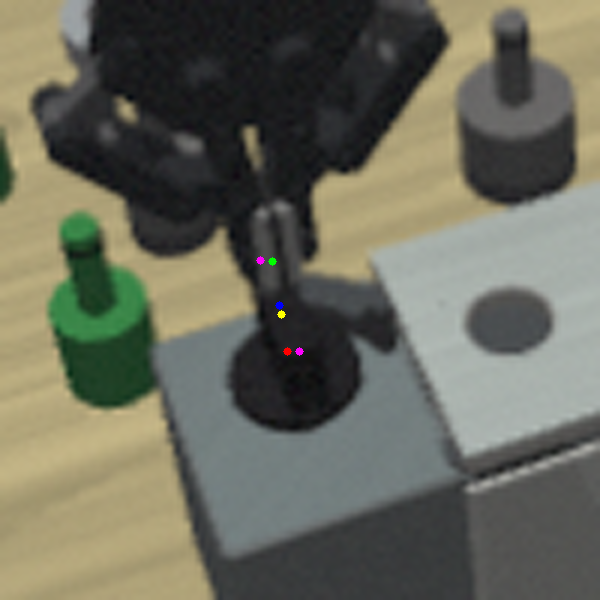

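Run:
```python
from h import *
im=cv2.imread('pics/w5.png'); b=cv2.resize(im[150:350,240:410],None,fx=4.4,fy=3,interpolation=cv2.INTER_CUBIC)
cv2.imwrite('pics/w5c.png',cv2.convertScaleAbs(b[:600],alpha=2,beta=20))
im=cv2.imread('pics/s5.png');b=cv2.resize(im[205:270,240:300],None,fx=9,fy=9,interpolation=cv2.INTER_CUBIC)
cv2.imwrite('pics/s5e.png',cv2.convertScaleAbs(b,alpha=2.2,beta=20))
```

```text
(no output)
```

View pics/w5c.png

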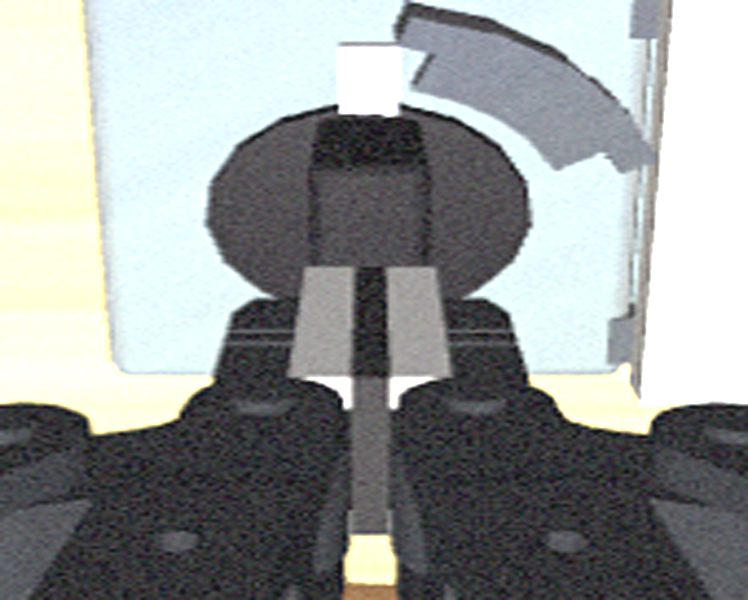

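View pics/s5e.png

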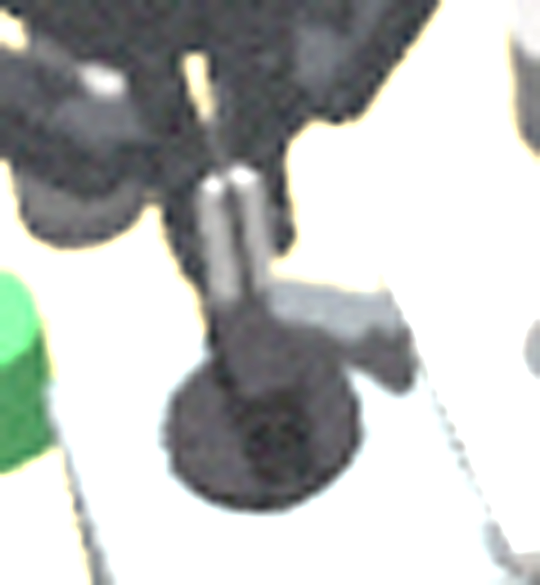

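Emit:
send_rows(
  targets=[
    {"dx": 0, "dy": 0, "dz": -2, "roll": 0},
    {"dx": 0, "dy": 0, "dz": -4, "roll": 0},
    {"dx": 0, "dy": 0, "dz": -6, "roll": 0},
    {"dx": 0, "dy": 0, "dz": -8, "roll": 0},
    {"dx": 0, "dy": 0, "dz": -8, "roll": 0},
  ],
)

```text
clock: 5.72
eef_pos: [638.3, -152.3, 142.0]
tcp_rot: [0.003, 1.0, 0.003, -0.001]
ft_force: [-0.4, -0.2, 0.1]
gripper_width: 0.1
```

Emit:
send_rows(
  targets=[
    {"dx": 0, "dy": 0, "dz": -2, "roll": 0},
    {"dx": 0, "dy": 0, "dz": -4, "roll": 0},
    {"dx": 0, "dy": 0, "dz": -6, "roll": 0},
    {"dx": 0, "dy": 0, "dz": -7, "roll": 0},
    {"dx": 0, "dy": 0, "dz": -7, "roll": 0},
  ],
)

```text
clock: 6.13
eef_pos: [638.2, -152.3, 134.8]
tcp_rot: [0.003, 1.0, 0.003, -0.002]
ft_force: [0.5, -0.0, 0.7]
gripper_width: -0.3
```

Run:
```python
from h import *
s,im=snap('wrist','w6.png'); st(s)
b=cv2.resize(im[150:350,240:410,::-1],None,fx=4.4,fy=3,interpolation=cv2.INTER_CUBIC)
cv2.imwrite('pics/w6c.png',cv2.convertScaleAbs(b[:600],alpha=2,beta=20))
s,im=snap('scene','s6.png');b=cv2.resize(im[205:270,240:300,::-1],None,fx=9,fy=9,interpolation=cv2.INTER_CUBIC)
cv2.imwrite('pics/s6e.png',cv2.convertScaleAbs(b,alpha=2.2,beta=20))
```

```text
t6.13 tcp [ 638.2 -152.3  134.8] yaw179.66 F [ 0.5 -0.   0.7] M [ 0.02 -0.02 -0.05] w-0.3 q1,7 [0.56 1.34]
```

View pics/w6c.png

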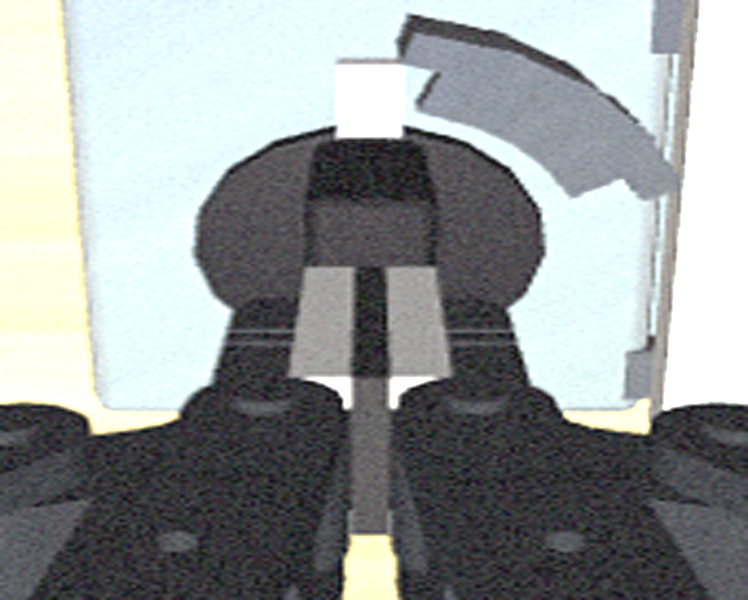

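View pics/s6e.png

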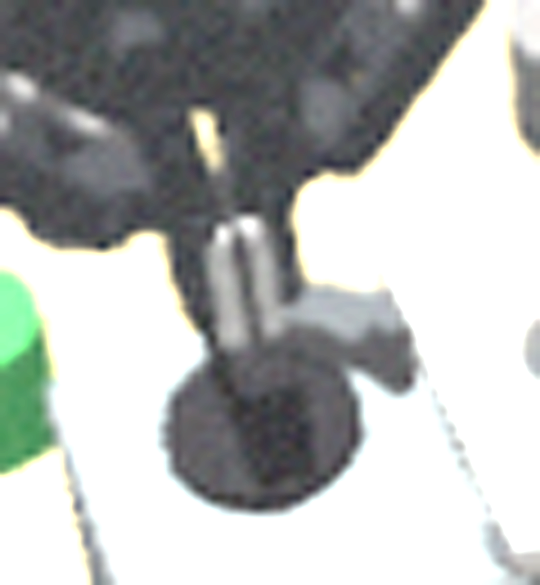

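Emit:
send_rows(
  targets=[
    {"dx": 0.2, "dy": 0, "dz": -1.5, "roll": 0},
    {"dx": 0.2, "dy": 0, "dz": -3, "roll": 0},
    {"dx": 0.2, "dy": 0, "dz": -4.5, "roll": 0},
    {"dx": 0.2, "dy": 0, "dz": -6, "roll": 0},
    {"dx": 0.2, "dy": 0, "dz": -6, "roll": 0},
  ],
)

```text
clock: 6.65
eef_pos: [638.6, -152.3, 129.0]
tcp_rot: [0.003, 1.0, 0.003, -0.001]
ft_force: [-1.1, -1.1, 5.5]
gripper_width: 0.0
```

Emit:
send_rows(
  targets=[
    {"dx": 0, "dy": 0, "dz": 10, "roll": 0},
    {"dx": 0, "dy": 0, "dz": 20, "roll": 0},
    {"dx": 0, "dy": 0, "dz": 25, "roll": 0},
  ],
)

```text
clock: 6.9
eef_pos: [639.2, -152.1, 155.7]
tcp_rot: [0.003, 1.0, 0.003, -0.001]
ft_force: [0.6, 0.4, 0.8]
gripper_width: 0.2
```

Emit:
send_rows(
  claw=0.4,
  targets=[
    {"dx": 0, "dy": 0, "dz": 0, "roll": 0},
    {"dx": 0, "dy": 0, "dz": 0, "roll": 0},
    {"dx": 0, "dy": 0, "dz": 0, "roll": 0},
    {"dx": 0, "dy": 0, "dz": -8, "roll": 0},
    {"dx": 0, "dy": 0, "dz": -16, "roll": 0},
    {"dx": 0, "dy": 0, "dz": -24, "roll": 0},
    {"dx": 0, "dy": 0, "dz": -32, "roll": 0},
    {"dx": 0, "dy": 0, "dz": -36, "roll": 0},
    {"dx": 0, "dy": 0, "dz": -36, "roll": 0},
  ],
)

```text
clock: 7.65
eef_pos: [638.3, -152.1, 118.0]
tcp_rot: [0.003, 1.0, 0.003, -0.002]
ft_force: [-0.4, 0.1, -0.4]
gripper_width: 34.2
```

Run:
```python
from h import *
s,im=snap('wrist','w7.png'); st(s)
```

```text
t7.65 tcp [ 638.3 -152.1  118. ] yaw179.67 F [-0.4  0.1 -0.4] M [ 0.02 -0.02  0.01] w34.2 q1,7 [0.55 1.33]
```

View pics/w7.png

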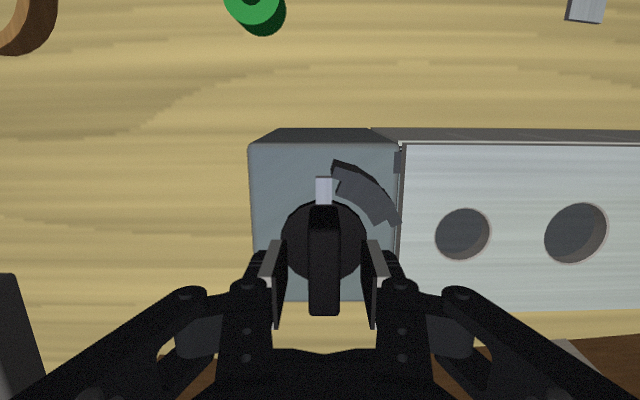

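Emit:
send_rows(
  targets=[
    {"dx": 0.2, "dy": -0.3, "dz": -3, "roll": 0},
    {"dx": 0.2, "dy": -0.3, "dz": -6, "roll": 0},
    {"dx": 0.2, "dy": -0.3, "dz": -8, "roll": 0},
    {"dx": 0.2, "dy": -0.3, "dz": -8, "roll": 0},
  ],
)

```text
clock: 8.03
eef_pos: [638.8, -152.4, 110.5]
tcp_rot: [0.003, 1.0, 0.003, -0.001]
ft_force: [0.3, 0.1, -0.2]
gripper_width: 34.1
```

Emit:
send_rows(
  claw=0,
  targets=[
    {"dx": 0, "dy": 0, "dz": 0, "roll": 0},
    {"dx": 0, "dy": 0, "dz": 0, "roll": 0},
    {"dx": 0, "dy": 0, "dz": 0, "roll": 0},
    {"dx": 0, "dy": 0, "dz": 0, "roll": 0},
    {"dx": 0, "dy": 0, "dz": 0, "roll": 0},
    {"dx": 0, "dy": 0, "dz": 0, "roll": 0},
  ],
)

```text
clock: 8.53
eef_pos: [638.8, -152.3, 110.7]
tcp_rot: [0.003, 1.0, 0.003, -0.001]
ft_force: [-1.1, 1.2, 3.3]
gripper_width: 13.1
```

Run:
```python
from h import *
st()
```

```text
t8.53 tcp [ 638.8 -152.3  110.7] yaw179.68 F [-1.1  1.2  3.3] M [0.05 0.25 0.02] w13.1 q1,7 [0.55 1.32]
```

Emit:
send_rows(
  targets=[
    {"dx": 0, "dy": 0, "dz": -2, "roll": 0},
    {"dx": 0, "dy": 0, "dz": -4, "roll": 0},
    {"dx": 0, "dy": 0, "dz": -6, "roll": 0},
    {"dx": 0, "dy": 0, "dz": -8, "roll": 0},
    {"dx": 0, "dy": 0, "dz": -9, "roll": 0},
    {"dx": 0, "dy": 0, "dz": -9, "roll": 0},
  ],
)

```text
clock: 9.03
eef_pos: [638.9, -152.3, 101.8]
tcp_rot: [0.003, 1.0, 0.003, -0.001]
ft_force: [-2.0, 1.1, 7.4]
gripper_width: 12.9
```

Run:
```python
from h import *
st()
```

```text
t9.03 tcp [ 638.9 -152.3  101.8] yaw179.68 F [-2.   1.1  7.4] M [-0.03  0.62 -0.03] w12.9 q1,7 [0.55 1.32]
```

Emit:
send_rows(
  targets=[
    {"dx": -0.3, "dy": 0, "dz": -1.2, "roll": 0},
    {"dx": -0.3, "dy": 0, "dz": -1.2, "roll": -2},
    {"dx": -0.3, "dy": 0, "dz": -1.2, "roll": -5},
    {"dx": -0.3, "dy": 0, "dz": -1.2, "roll": -8},
    {"dx": -0.3, "dy": 0, "dz": -1.2, "roll": -11},
    {"dx": -0.3, "dy": 0, "dz": -1.2, "roll": -14},
    {"dx": -0.3, "dy": 0, "dz": -1.2, "roll": -14},
  ],
)

```text
clock: 9.62
eef_pos: [639.0, -152.2, 101.6]
tcp_rot: [0.126, 0.992, 0.003, -0.0]
ft_force: [-3.9, 0.4, 11.5]
gripper_width: 12.8
```

Run:
```python
from h import *
st()
```

```text
t9.62 tcp [ 639.  -152.2  101.6] yaw165.49 F [-3.9  0.4 11.5] M [ 0.03  0.88 -0.02] w12.8 q1,7 [0.51 1.11]
```

Emit:
send_rows(
  targets=[
    {"dx": -0.3, "dy": 0, "dz": 0, "roll": -5},
    {"dx": -0.5, "dy": 0, "dz": 0, "roll": -10},
    {"dx": -0.5, "dy": 0, "dz": 0, "roll": -15},
    {"dx": -0.5, "dy": 0, "dz": 0, "roll": -20},
    {"dx": -0.5, "dy": 0, "dz": 0, "roll": -25},
    {"dx": -0.5, "dy": 0, "dz": 0, "roll": -30},
    {"dx": -0.5, "dy": 0, "dz": 0, "roll": -35},
    {"dx": -0.5, "dy": 0, "dz": 0, "roll": -40},
    {"dx": -0.5, "dy": 0, "dz": 0, "roll": -45},
    {"dx": -0.5, "dy": 0, "dz": 0, "roll": -50},
    {"dx": -0.5, "dy": 0, "dz": 0, "roll": -54},
    {"dx": -0.5, "dy": 0, "dz": 0, "roll": -54},
  ],
)

```text
clock: 10.62
eef_pos: [639.4, -152.0, 102.2]
tcp_rot: [0.565, 0.825, 0.003, 0.002]
ft_force: [-1.1, 0.0, 6.4]
gripper_width: 12.8
```

Run:
```python
from h import *
st()
```

```text
t10.62 tcp [ 639.4 -152.   102.2] yaw111.24 F [-1.1  0.   6.4] M [ 0.12  0.23 -0.03] w12.8 q1,7 [0.37 0.32]
```

Emit:
send_rows(
  targets=[
    {"dx": -0.5, "dy": 0, "dz": -1, "roll": -3},
    {"dx": -0.5, "dy": 0, "dz": -1, "roll": -6},
    {"dx": -0.5, "dy": 0, "dz": -1, "roll": -9},
    {"dx": -0.5, "dy": 0, "dz": -1, "roll": -10.5},
    {"dx": -0.5, "dy": 0, "dz": -1, "roll": -10.5},
  ],
)

```text
clock: 11.03
eef_pos: [639.5, -152.1, 101.7]
tcp_rot: [0.639, 0.77, 0.003, 0.003]
ft_force: [-1.4, 1.2, 6.9]
gripper_width: 12.4
```

Run:
```python
from h import *
st()
```

```text
t11.03 tcp [ 639.5 -152.1  101.7] yaw100.64 F [-1.4  1.2  6.9] M [ 0.13  0.38 -0.06] w12.4 q1,7 [0.34 0.16]
```

Turned 79°. Raise with the knob, then release.

Emit:
send_rows(
  targets=[
    {"dx": 0, "dy": 0, "dz": 3, "roll": -0.8},
    {"dx": 0, "dy": 0, "dz": 6, "roll": -0.8},
    {"dx": 0, "dy": 0, "dz": 8.5, "roll": -0.8},
    {"dx": 0, "dy": 0, "dz": 8.5, "roll": -0.8},
  ],
)

```text
clock: 11.37
eef_pos: [639.5, -152.1, 110.5]
tcp_rot: [0.644, 0.765, 0.003, 0.003]
ft_force: [-1.3, 1.0, 2.9]
gripper_width: 12.9
```

Emit:
send_rows(
  claw=0.4,
  targets=[
    {"dx": 0, "dy": 0, "dz": 0, "roll": 0},
    {"dx": 0, "dy": 0, "dz": 0, "roll": 0},
    {"dx": 0, "dy": 0, "dz": 0, "roll": 0},
    {"dx": 0, "dy": 0, "dz": 5, "roll": 0},
    {"dx": 0, "dy": 0, "dz": 40, "roll": 0},
    {"dx": 0, "dy": 0, "dz": 80, "roll": 0},
    {"dx": 0, "dy": 0, "dz": 120, "roll": 0},
    {"dx": 0, "dy": 0, "dz": 160, "roll": 0},
    {"dx": 0, "dy": 0, "dz": 190, "roll": 0},
    {"dx": 0, "dy": 0, "dz": 190, "roll": 0},
    {"dx": 0, "dy": 0, "dz": 190, "roll": 0},
  ],
)

```text
clock: 12.28
eef_pos: [640.4, -152.1, 302.9]
tcp_rot: [0.644, 0.765, 0.004, 0.005]
ft_force: [-0.1, -0.4, -0.7]
gripper_width: 34.0
```

Run:
```python
from h import *
s,im=snap('wrist','w8.png'); st(s)
s,im=snap('scene','s8.png'); cv2.imwrite('pics/s8c.png',cv2.resize(im[140:320,170:450,::-1],None,fx=2.8,fy=2.8,interpolation=3))
```

```text
t12.28 tcp [ 640.4 -152.1  302.9] yaw99.85 F [-0.1 -0.4 -0.7] M [-0.01  0.01  0.02] w34.0 q1,7 [0.34 0.21]
```

View pics/w8.png

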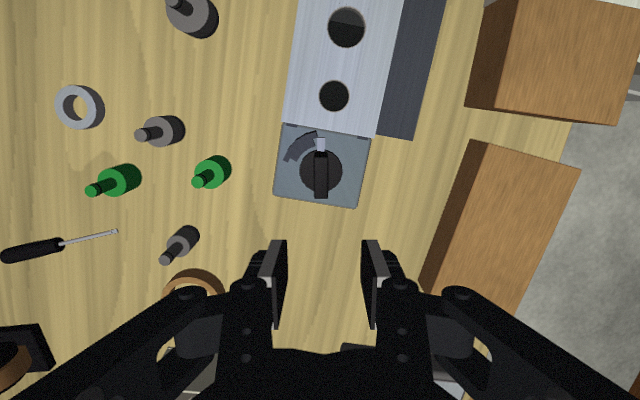

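View pics/s8c.png

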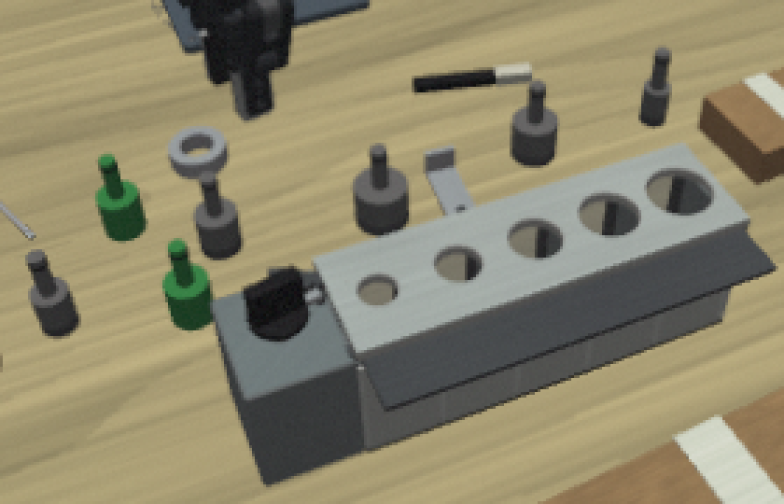

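Emit:
send_rows(
  targets=[
    {"dx": 0, "dy": 17, "dz": 0, "roll": 7},
    {"dx": 0, "dy": 35, "dz": 0, "roll": 14},
    {"dx": 0, "dy": 53, "dz": 0, "roll": 21},
    {"dx": 0, "dy": 70, "dz": 0, "roll": 28},
    {"dx": 0, "dy": 87, "dz": 0, "roll": 35},
    {"dx": 0, "dy": 105, "dz": 0, "roll": 42},
    {"dx": 0, "dy": 122, "dz": 0, "roll": 49},
    {"dx": 0, "dy": 140, "dz": 0, "roll": 56},
    {"dx": 0, "dy": 157, "dz": 0, "roll": 63},
    {"dx": 0, "dy": 175, "dz": 0, "roll": 70},
    {"dx": 0, "dy": 195, "dz": 0, "roll": 77},
    {"dx": 0, "dy": 208, "dz": 0, "roll": 79.8},
  ],
)

```text
clock: 13.38
eef_pos: [638.1, 57.9, 298.1]
tcp_rot: [-0.001, 1.0, 0.004, -0.001]
ft_force: [-0.3, -0.2, -1.2]
gripper_width: 34.2
```

Emit:
send_rows(
  targets=[
    {"dx": 0, "dy": 0, "dz": 0, "roll": 0},
    {"dx": 0, "dy": 0, "dz": 0, "roll": 0},
    {"dx": 0, "dy": 0, "dz": 0, "roll": 0},
    {"dx": 0, "dy": 0, "dz": 0, "roll": 0},
  ],
)

```text
clock: 13.72
eef_pos: [638.2, 56.2, 297.7]
tcp_rot: [0.001, 1.0, 0.004, -0.002]
ft_force: [0.2, -1.3, -0.3]
gripper_width: 33.8
```

Run:
```python
from h import *
for i in range(2):
  s,im=snap('wrist',f'w9{i}.png'); st(s)
  c=cam('wrist',s)
  seeds=[(639,-76,130),(640,-10,130),(640,56,130),(641,122,130),(641,188,130)]
  for t in (None,110):
    H=holes(im,c,seeds,thr=t)
    for h in H: print(h and (np.round(h[0],1),np.round(h[1],1),np.round(h[2],1)))
```

```text
t13.72 tcp [638.2  56.2 297.7] yaw179.89 F [ 0.2 -1.3 -0.3] M [-0.05  0.04  0.02] w33.8 q1,7 [0.23 1.14]
(np.float64(1.9), array([639.1, -74.4]), array([30.4, 30.7]))
(np.float64(2.0), array([639.3,  -8.8]), array([35.4, 35.6]))
(np.float64(1.3), array([639.5,  56.5]), array([41.1, 41.6]))
(np.float64(1.2), array([639.9, 122. ]), array([47. , 47.3]))
(np.float64(1.3), array([639.9, 187.9]), array([51.7, 53.8]))
(np.float64(1.8), array([639. , -74.4]), array([29.3, 29.6]))
(np.float64(2.0), array([639.3,  -8.8]), array([35.3, 35.5]))
(np.float64(1.3), array([639.6,  56.5]), array([41.2, 41.6]))
(np.float64(1.7), array([639.4, 122. ]), array([45.8, 47.4]))
(np.float64(1.3), array([640. , 187.9]), array([51.7, 53.5]))
t13.77 tcp [638.3  56.3 297.9] yaw179.92 F [-0.8 -0.1 -1.3] M [ 0.01 -0.02 -0.02] w34.2 q1,7 [0.23 1.14]
(np.float64(1.9), array([639. , -74.4]), array([30.3, 30.7]))
(np.float64(1.8), array([639.3,  -8.9]), array([35.3, 35.6]))
(np.float64(1.2), array([639.5,  56.5]), array([41.1, 41.6]))
(np.float64(1.2), array([639.9, 121.9]), array([47.2, 47.3]))
(np.float64(1.3), array([639.9, 187.7]), array([51.7, 53.8]))
(np.float64(1.9), array([638.9, -74.4]), array([29.3, 29.7]))
(np.float64(1.8), array([639.3,  -8.9]), array([35.4, 35.5]))
(np.float64(1.2), array([639.6,  56.5]), array([41.1, 41.6]))
(np.float64(1.7), array([639.4, 122. ]), array([45.7, 47.6]))
(np.float64(1.3), array([639.9, 187.8]), array([51.6, 53.4]))
```

View pics/w91.png

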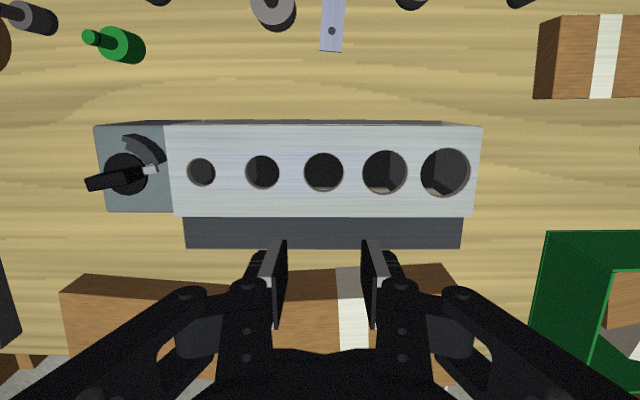

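Emit:
send_rows(
  targets=[
    {"dx": -25, "dy": -5, "dz": 0, "roll": 0},
    {"dx": -55, "dy": -15, "dz": 0, "roll": 0},
    {"dx": -85, "dy": -25, "dz": 0, "roll": 0},
    {"dx": -115, "dy": -35, "dz": 0, "roll": 0},
    {"dx": -140, "dy": -45, "dz": 0, "roll": 0},
    {"dx": -150, "dy": -50, "dz": 0, "roll": 0},
    {"dx": -150, "dy": -50, "dz": 0, "roll": 0},
    {"dx": -150, "dy": -50, "dz": 0, "roll": 0},
    {"dx": -150, "dy": -50, "dz": 0, "roll": 0},
    {"dx": -150, "dy": -50, "dz": 0, "roll": 0},
  ],
)

```text
clock: 14.65
eef_pos: [489.3, 7.0, 297.9]
tcp_rot: [0.0, 1.0, 0.004, -0.001]
ft_force: [0.6, 1.2, 0.7]
gripper_width: 33.9
```

Run:
```python
from h import *
s,im=snap('wrist','w10.png'); st(s)
c=cam('wrist',s)
print(proj(c,[[425,297,90],[419,163,90],[442,-4,90],[416,-150,90],[450,-302,90]]).round())
```

```text
t14.65 tcp [489.3   7.  297.9] yaw179.96 F [0.6 1.2 0.7] M [ 0.05 -0.05  0.04] w33.9 q1,7 [0.45 1.26]
[[571. 110.]
 [459. 103.]
 [313. 123.]
 [183. 101.]
 [ 60. 133.]]
```

View pics/w10.png

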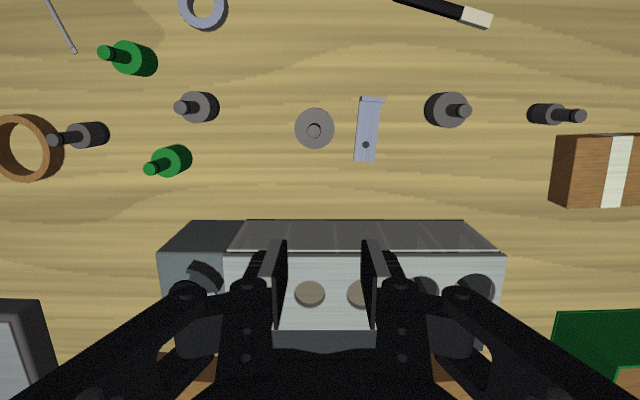

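Run:
```python
from h import *
im=cv2.imread('pics/w10.png')
s=robot.sense(); c=cam('wrist',s)
cents=[(555,113),(446,110),(314,128),(200,106),(88,135),(128,58),(172,160)]
row=[cv2.resize(im[v-32:v+33,max(u-38,0):max(u-38,0)+76],None,fx=4,fy=4,interpolation=cv2.INTER_CUBIC) for u,v in cents[:5]]
row=[cv2.resize(r,(304,260)) for r in row]
row.append(np.zeros_like(row[0]))
g=np.vstack([np.hstack(row[:2]),np.hstack(row[2:4])]); cv2.imwrite('pics/pins.png',cv2.convertScaleAbs(g,alpha=1.8,beta=10))
cv2.imwrite('pics/pins2.png',cv2.convertScaleAbs(row[4],alpha=1.8,beta=10))
# px/mm at body top for each
for u,v in cents[:5]:
    X=back(c,[(u,v)],45)[0]; 
    p=proj(c,[X,X+[0,10,0],X+[10,0,0]]); print((u,v),X.round(),np.linalg.norm(p[1]-p[0])/10,np.linalg.norm(p[2]-p[0])/10)
```

```text
(555, 113) [429. 309.  45.] 0.7304066655933965 0.7943531800813963
(446, 110) [427. 165.  45.] 0.7721868929293266 0.8047643312788434
(314, 128) [450.  -4.  45.] 0.7807903315673564 0.7882335659654501
(200, 106) [ 422. -147.   45.] 0.7854674954758918 0.8141565141014377
(88, 135) [ 457. -299.   45.] 0.737033805299639 0.7794742290270418
```

View pics/pins.png

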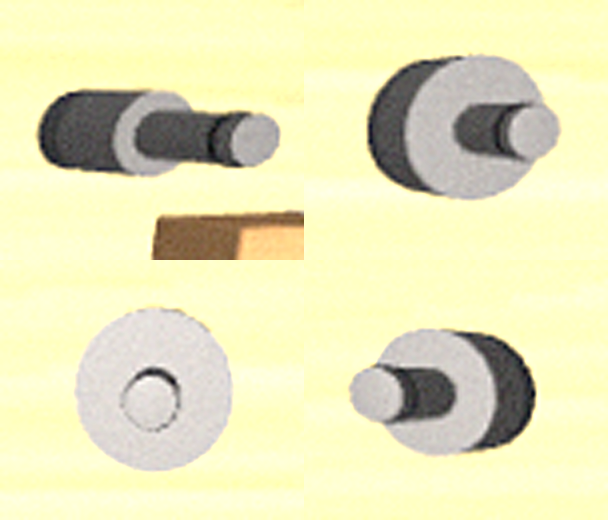

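View pics/pins2.png

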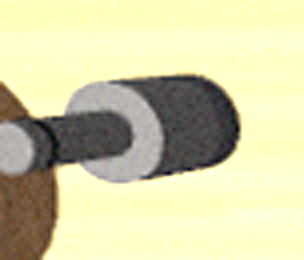

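Run:
```python
from h import *
im=cv2.imread('pics/w10.png'); s=robot.sense(); c=cam('wrist',s)
print(back(c,[(276+151/4,96+ (402-260)/4)],90).round(1))
print(back(c,[(276+154/4,96+ (390-260)/4)],45).round(1))
```

```text
[[451.  -3.  90.]]
[[450.8  -3.   45. ]]
```

Emit:
send_rows(
  claw=0.5,
  targets=[
    {"dx": -15, "dy": -4, "dz": -25, "roll": 0},
    {"dx": -30, "dy": -8, "dz": -60, "roll": 0},
    {"dx": -38, "dy": -10, "dz": -95, "roll": 0},
    {"dx": -38, "dy": -10, "dz": -130, "roll": 0},
    {"dx": -38, "dy": -10, "dz": -160, "roll": 0},
    {"dx": -38, "dy": -10, "dz": -185, "roll": 0},
    {"dx": -38, "dy": -10, "dz": -205, "roll": 0},
    {"dx": -38, "dy": -10, "dz": -215, "roll": 0},
    {"dx": -38, "dy": -10, "dz": -220, "roll": 0},
    {"dx": -38, "dy": -10, "dz": -220, "roll": 0},
  ],
)

```text
clock: 15.53
eef_pos: [451.2, -2.5, 77.2]
tcp_rot: [-0.0, 1.0, 0.005, -0.002]
ft_force: [-0.3, -0.0, 0.5]
gripper_width: 42.7
```

Run:
```python
from h import *
s,im=snap('wrist','w11.png'); st(s); c=cam('wrist',s)
print(proj(c,[[451,-3,90]]))
```

```text
t15.53 tcp [451.2  -2.5  77.2] yaw180.02 F [-0.3 -0.   0.5] M [ 0.01 -0.04  0.02] w42.7 q1,7 [0.35 1.03]
[[323.70411742 235.58737042]]
```

View pics/w11.png

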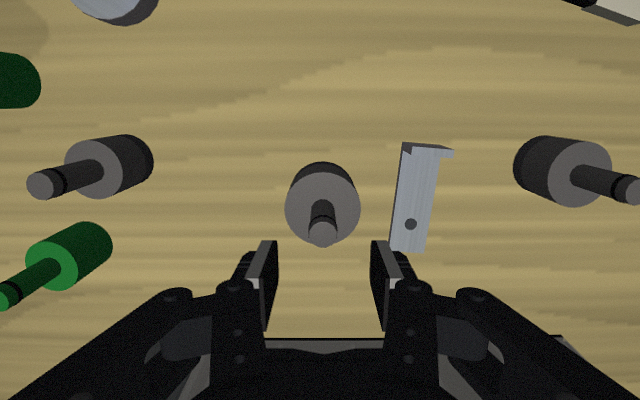

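Run:
```python
from h import *
im=cv2.imread('pics/w11.png'); s=robot.sense(); c=cam('wrist',s)
cv2.imwrite('pics/w11c.png',cv2.convertScaleAbs(cv2.resize(im[150:260,270:380],None,fx=5,fy=5,interpolation=3),alpha=2))
print(back(c,[(323,233)],90))
```

```text
[[450.23392223  -3.39681911  90.        ]]
```

View pics/w11c.png

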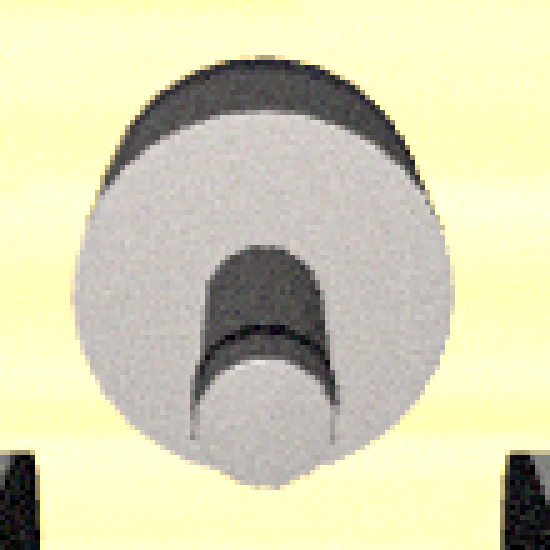

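Emit:
send_rows(
  targets=[
    {"dx": 0, "dy": -0.6, "dz": -20, "roll": 0},
    {"dx": 0, "dy": -0.6, "dz": -40, "roll": 0},
    {"dx": 0, "dy": -0.6, "dz": -52, "roll": 0},
    {"dx": 0, "dy": -0.6, "dz": -55, "roll": 0},
    {"dx": 0, "dy": -0.6, "dz": -55, "roll": 0},
  ],
)

```text
clock: 16.0
eef_pos: [452.1, -3.0, 23.4]
tcp_rot: [-0.0, 1.0, 0.004, -0.001]
ft_force: [-0.5, 0.8, 0.2]
gripper_width: 42.6
```

Emit:
send_rows(
  claw=0,
  targets=[
    {"dx": 0, "dy": 0, "dz": 0, "roll": 0},
    {"dx": 0, "dy": 0, "dz": 0, "roll": 0},
    {"dx": 0, "dy": 0, "dz": 0, "roll": 0},
    {"dx": 0, "dy": 0, "dz": 0, "roll": 0},
    {"dx": 0, "dy": 0, "dz": 0, "roll": 0},
    {"dx": 0, "dy": 0, "dz": 0, "roll": 0},
    {"dx": 0, "dy": 0, "dz": 0, "roll": 0},
  ],
)

```text
clock: 16.58
eef_pos: [453.1, -2.9, 24.7]
tcp_rot: [-0.0, 1.0, 0.004, 0.0]
ft_force: [-0.2, 0.5, 6.6]
gripper_width: 14.3
```

Run:
```python
from h import *
s,im=snap('wrist','w12.png'); st(s); cv2.imwrite('pics/w12c.png',cv2.convertScaleAbs(cv2.resize(im[150:360,220:430,::-1],None,fx=2.8,fy=2.8,interpolation=3),alpha=2))
```

```text
t16.58 tcp [453.1  -2.9  24.7] yaw180.01 F [-0.2  0.5  6.6] M [-0.04  0.22  0.01] w14.3 q1,7 [0.27 0.94]
```

View pics/w12c.png

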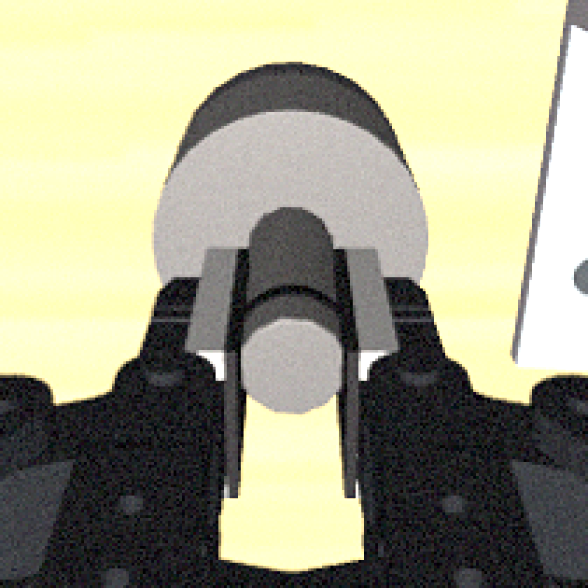

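Emit:
send_rows(
  claw=0.4,
  targets=[
    {"dx": -1, "dy": 0, "dz": 0, "roll": 0},
    {"dx": -1.5, "dy": 0, "dz": 0, "roll": 0},
    {"dx": -1.5, "dy": 0, "dz": 0, "roll": -4},
    {"dx": -1.5, "dy": 0, "dz": 0, "roll": -11},
    {"dx": -1.5, "dy": 0, "dz": 0, "roll": -18},
    {"dx": -1.5, "dy": 0, "dz": 0, "roll": -25},
    {"dx": -1.5, "dy": 0, "dz": 0, "roll": -32},
    {"dx": -1.5, "dy": 0, "dz": 0, "roll": -39},
    {"dx": -1.5, "dy": 0, "dz": 0, "roll": -46},
    {"dx": -1.5, "dy": 0, "dz": 0, "roll": -53},
    {"dx": -1.5, "dy": 0, "dz": 0, "roll": -60},
    {"dx": -1.5, "dy": 0, "dz": 0, "roll": -60},
  ],
)

```text
clock: 17.63
eef_pos: [451.7, -2.7, 25.0]
tcp_rot: [0.502, 0.865, 0.004, 0.003]
ft_force: [-0.9, -0.2, 0.3]
gripper_width: 34.4
```

Emit:
send_rows(
  targets=[
    {"dx": 0, "dy": 0, "dz": 0, "roll": -7},
    {"dx": 0, "dy": 0, "dz": 0, "roll": -14},
    {"dx": 0, "dy": 0, "dz": 0, "roll": -21},
    {"dx": 0, "dy": 0, "dz": 0, "roll": -27},
    {"dx": 0, "dy": 0, "dz": 0, "roll": -30},
    {"dx": 0, "dy": 0, "dz": 0, "roll": -30},
    {"dx": 0, "dy": 0, "dz": 0, "roll": -30},
  ],
)

```text
clock: 18.22
eef_pos: [451.7, -2.6, 25.1]
tcp_rot: [0.707, 0.707, 0.003, 0.003]
ft_force: [0.7, 0.0, 0.1]
gripper_width: 33.8
```

Run:
```python
from h import *
st()
```

```text
t18.22 tcp [451.7  -2.6  25.1] yaw89.98 F [0.7 0.  0.1] M [-0.02  0.05 -0.01] w33.8 q1,7 [-0.06 -0.17]
```

Emit:
send_rows(
  claw=0,
  targets=[
    {"dx": 0, "dy": -0.3, "dz": 0, "roll": 0},
    {"dx": 0, "dy": -0.3, "dz": 0, "roll": 0},
    {"dx": 0, "dy": -0.3, "dz": 0, "roll": 0},
    {"dx": 0, "dy": -0.3, "dz": 0, "roll": 0},
    {"dx": 0, "dy": -0.3, "dz": 0, "roll": 0},
    {"dx": 0, "dy": -0.3, "dz": 0, "roll": 0},
    {"dx": 0, "dy": -0.3, "dz": 0, "roll": 0},
  ],
)

```text
clock: 18.8
eef_pos: [451.7, -3.0, 25.3]
tcp_rot: [0.707, 0.708, 0.003, 0.003]
ft_force: [-1.2, -0.4, 5.3]
gripper_width: 14.3
```

Run:
```python
from h import *
st()
```

```text
t18.80 tcp [451.7  -3.   25.3] yaw90.09 F [-1.2 -0.4  5.3] M [0.   0.38 0.07] w14.3 q1,7 [-0.06 -0.17]
```

Emit:
send_rows(
  targets=[
    {"dx": 0, "dy": 0, "dz": 25, "roll": 0},
    {"dx": 0, "dy": 0, "dz": 55, "roll": 0},
    {"dx": 5, "dy": 5, "dz": 90, "roll": 0},
    {"dx": 20, "dy": 20, "dz": 120, "roll": 0},
    {"dx": 40, "dy": 40, "dz": 145, "roll": 0},
    {"dx": 65, "dy": 65, "dz": 160, "roll": 0},
    {"dx": 90, "dy": 90, "dz": 160, "roll": 0},
    {"dx": 115, "dy": 115, "dz": 160, "roll": 0},
    {"dx": 140, "dy": 140, "dz": 160, "roll": 0},
    {"dx": 160, "dy": 160, "dz": 160, "roll": 0},
    {"dx": 178, "dy": 180, "dz": 160, "roll": 0},
    {"dx": 188, "dy": 191, "dz": 160, "roll": 0},
  ],
)

```text
clock: 19.8
eef_pos: [640.8, 190.8, 184.3]
tcp_rot: [0.705, 0.709, 0.003, 0.003]
ft_force: [-1.3, -0.1, -1.2]
gripper_width: 14.0
```

Emit:
send_rows(
  targets=[
    {"dx": 0, "dy": 0, "dz": 0, "roll": 0},
    {"dx": 0, "dy": 0, "dz": 0, "roll": 0},
    {"dx": 0, "dy": 0, "dz": 0, "roll": 0},
    {"dx": 0, "dy": 0, "dz": 0, "roll": 0},
  ],
)

```text
clock: 20.13
eef_pos: [640.2, 189.2, 184.3]
tcp_rot: [0.706, 0.709, 0.003, 0.003]
ft_force: [-0.4, -0.3, -1.0]
gripper_width: 13.8
```

Run:
```python
from h import *
s,im=snap('wrist','w13.png'); st(s); c=cam('wrist',s)
print(holes(im,c,[(640.2,122.5,130),(640.4,188.5,130)]))
```

```text
t20.13 tcp [640.2 189.2 184.3] yaw90.24 F [-0.4 -0.3 -1. ] M [ 0.07  0.03 -0.01] w13.8 q1,7 [-0.31 -0.4 ]
[(np.float64(4.39399824556746), (640.7650756835938, 119.11906433105469), (29.27617645263672, 32.34648513793945)), (np.float64(1.0619951462343253), (640.5374755859375, 188.22763061523438), (53.21595001220703, 55.334014892578125))]
```

View pics/w13.png

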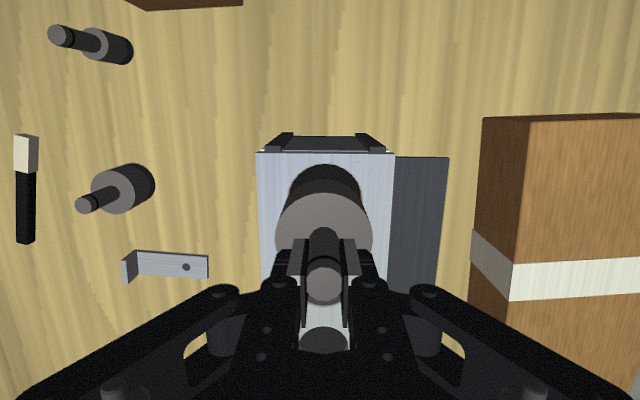

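Emit:
send_rows(
  targets=[
    {"dx": 0.2, "dy": -0.7, "dz": -8, "roll": 0},
    {"dx": 0.2, "dy": -0.7, "dz": -16, "roll": 0},
    {"dx": 0.2, "dy": -0.7, "dz": -22, "roll": 0},
    {"dx": 0.2, "dy": -0.7, "dz": -25, "roll": 0},
    {"dx": 0.2, "dy": -0.7, "dz": -25, "roll": 0},
    {"dx": 0.2, "dy": -0.7, "dz": -25, "roll": 0},
  ],
)

```text
clock: 20.68
eef_pos: [640.4, 188.6, 159.2]
tcp_rot: [0.706, 0.709, 0.003, 0.003]
ft_force: [-0.3, -0.8, -0.7]
gripper_width: 13.8
```

Run:
```python
from h import *
s,im=snap('wrist','w14.png'); st(s); c=cam('wrist',s)
cv2.imwrite('pics/w14c.png',cv2.convertScaleAbs(cv2.resize(im[140:300,230:420,::-1],None,fx=4,fy=3.7,interpolation=3),alpha=2))
```

```text
t20.68 tcp [640.4 188.6 159.2] yaw90.23 F [-0.3 -0.8 -0.7] M [-0.04 -0.   -0.03] w13.8 q1,7 [-0.31 -0.4 ]
```

View pics/w14c.png

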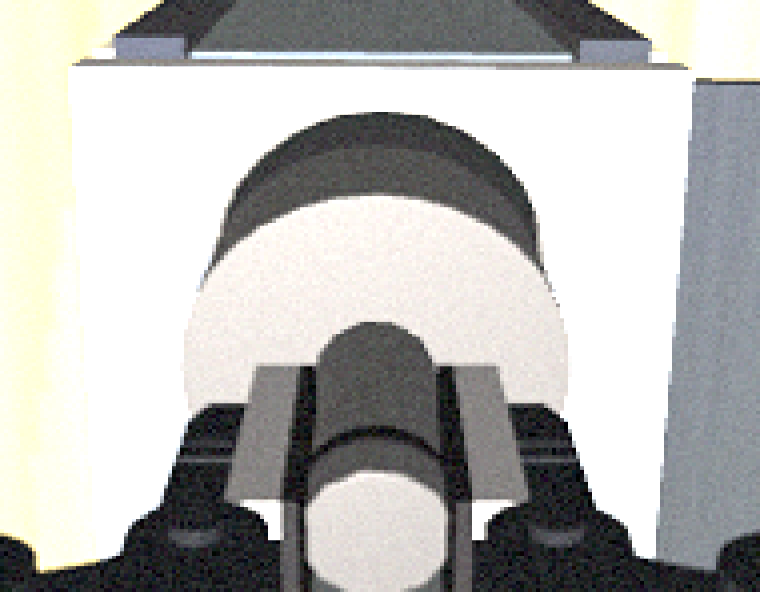

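Looks laterally centred. Enter slowly.

Emit:
send_rows(
  targets=[
    {"dx": 0, "dy": 0, "dz": -2, "roll": 0},
    {"dx": 0, "dy": 0, "dz": -4, "roll": 0},
    {"dx": 0, "dy": 0, "dz": -6, "roll": 0},
    {"dx": 0, "dy": 0, "dz": -6, "roll": 0},
  ],
)

```text
clock: 21.07
eef_pos: [640.4, 188.7, 153.1]
tcp_rot: [0.706, 0.709, 0.003, 0.003]
ft_force: [0.3, 0.2, -0.8]
gripper_width: 14.0
```

Run:
```python
from h import *
st()
```

```text
t21.07 tcp [640.4 188.7 153.1] yaw90.24 F [ 0.3  0.2 -0.8] M [0.02 0.05 0.04] w14.0 q1,7 [-0.31 -0.41]
```

Emit:
send_rows(
  targets=[
    {"dx": 0, "dy": 0, "dz": -3, "roll": 0},
    {"dx": 0, "dy": 0, "dz": -6, "roll": 0},
    {"dx": 0, "dy": 0, "dz": -9, "roll": 0},
    {"dx": 0, "dy": 0, "dz": -10, "roll": 0},
    {"dx": 0, "dy": 0, "dz": -10, "roll": 0},
  ],
)

```text
clock: 21.48
eef_pos: [640.2, 188.6, 142.6]
tcp_rot: [0.706, 0.709, 0.002, 0.003]
ft_force: [-0.7, -0.3, -1.4]
gripper_width: 13.8
```

Run:
```python
from h import *
st()
```

```text
t21.48 tcp [640.2 188.6 142.6] yaw90.24 F [-0.7 -0.3 -1.4] M [0.04 0.01 0.  ] w13.8 q1,7 [-0.31 -0.41]
```

Emit:
send_rows(
  targets=[
    {"dx": 0, "dy": 0, "dz": -6, "roll": 0},
    {"dx": 0, "dy": 0, "dz": -12, "roll": 0},
    {"dx": 0, "dy": 0, "dz": -18, "roll": 0},
    {"dx": 0, "dy": 0, "dz": -24, "roll": 0},
    {"dx": 0, "dy": 0, "dz": -30, "roll": 0},
    {"dx": 0, "dy": 0, "dz": -30, "roll": 0},
  ],
)

```text
clock: 21.98
eef_pos: [640.0, 188.6, 111.2]
tcp_rot: [0.706, 0.709, 0.002, 0.003]
ft_force: [2.1, 1.1, -2.1]
gripper_width: 14.2
```

Emit:
send_rows(
  claw=0.4,
  targets=[
    {"dx": 0, "dy": 0, "dz": 0, "roll": 0},
    {"dx": 0, "dy": 0, "dz": 0, "roll": 0},
    {"dx": 0, "dy": 0, "dz": 0, "roll": 0},
    {"dx": 0, "dy": 0, "dz": 0, "roll": 0},
    {"dx": 0, "dy": 0, "dz": 0, "roll": 0},
    {"dx": 0, "dy": 0, "dz": 25, "roll": 0},
    {"dx": 0, "dy": 0, "dz": 60, "roll": 0},
    {"dx": 0, "dy": 0, "dz": 100, "roll": 0},
    {"dx": 0, "dy": 0, "dz": 140, "roll": 0},
    {"dx": 0, "dy": 0, "dz": 165, "roll": 0},
    {"dx": 0, "dy": 0, "dz": 165, "roll": 0},
  ],
)

```text
clock: 22.9
eef_pos: [642.5, 189.4, 283.4]
tcp_rot: [0.706, 0.708, 0.007, 0.005]
ft_force: [-0.1, 0.4, 0.3]
gripper_width: 34.5
```

Run:
```python
from h import *
s=st()
s,im=snap('scene','s15.png'); cv2.imwrite('pics/s15c.png',cv2.resize(im[140:320,170:450,::-1],None,fx=2.8,fy=2.8,interpolation=3))
```

```text
t22.90 tcp [642.5 189.4 283.4] yaw90.23 F [-0.1  0.4  0.3] M [-0.01  0.03  0.01] w34.5 q1,7 [-0.31 -0.39]
```

View pics/s15c.png

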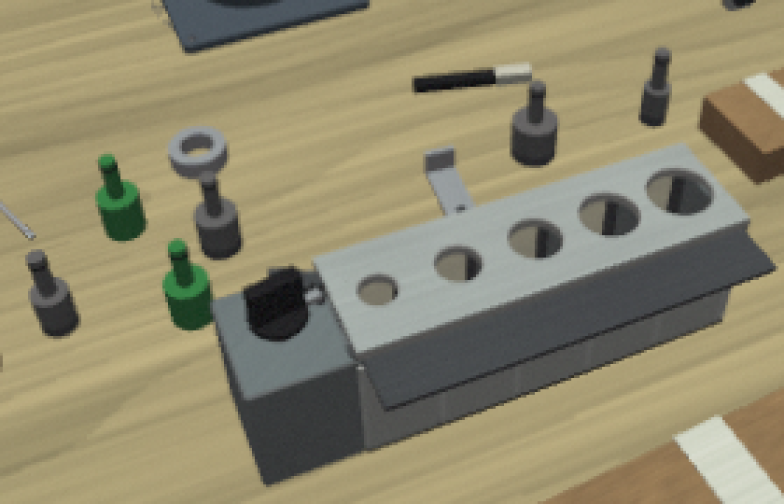

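Run:
```python
from h import *
s=dict(eef_pos=np.array([489.3,7,297.9]),tcp_rot=np.array([0,1,.004,-.001])); c=cam('wrist',s)
def p(u0,v0,x,y,z): return back(c,[(u0-38+x/4,v0-32+y/4)],z)[0].round(1)
print('28',p(555,113,257,138,90), '46',p(446,110,229,131,90),'40',p(200,106,375-304,393-260,90),'34',back(c,[(50+5/4,135-32+149/4)],90))
print('46',p(446,110,472-304,127,45),'40',p(200,106,438-304,391-260,45))
s,im=snap('wrist','w15.png')
```

```text
28 [431.4 311.   90. ] 46 [427.8 170.8  90. ] 40 [ 424.  -154.8   90. ] 34 [[ 459.67900353 -314.13338327   90.        ]]
46 [427.6 170.   45. ] 40 [ 424.  -153.2   45. ]
```

View pics/w15.png

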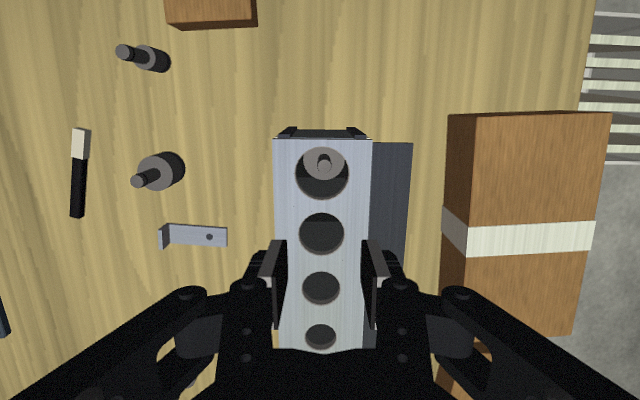

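Emit:
send_rows(
  claw=0.45,
  targets=[
    {"dx": -25, "dy": -2, "dz": 0, "roll": 0},
    {"dx": -55, "dy": -5, "dz": 0, "roll": 0},
    {"dx": -85, "dy": -8, "dz": -10, "roll": 0},
    {"dx": -115, "dy": -11, "dz": -30, "roll": 0},
    {"dx": -145, "dy": -14, "dz": -55, "roll": 0},
    {"dx": -170, "dy": -17, "dz": -80, "roll": 0},
    {"dx": -190, "dy": -19, "dz": -105, "roll": 0},
    {"dx": -205, "dy": -19, "dz": -130, "roll": 0},
    {"dx": -212, "dy": -19, "dz": -155, "roll": 0},
    {"dx": -215, "dy": -19, "dz": -180, "roll": 0},
    {"dx": -215, "dy": -19, "dz": -200, "roll": 0},
    {"dx": -215, "dy": -19, "dz": -206, "roll": 0},
  ],
)

```text
clock: 24.0
eef_pos: [422.6, 168.5, 68.4]
tcp_rot: [0.705, 0.709, 0.0, 0.002]
ft_force: [-0.9, 0.4, 0.3]
gripper_width: 38.2
```

Emit:
send_rows(
  targets=[
    {"dx": 0, "dy": 0, "dz": 0, "roll": 0},
    {"dx": 0, "dy": 0, "dz": 0, "roll": 0},
    {"dx": 0, "dy": 0, "dz": 0, "roll": 0},
  ],
)

```text
clock: 24.25
eef_pos: [422.9, 168.5, 68.9]
tcp_rot: [0.705, 0.709, 0.0, 0.002]
ft_force: [0.3, -0.2, 0.2]
gripper_width: 38.5
```

```bash
cat >> h.py <<'E'
def stemview(fn):
    s,im=snap('wrist',fn); st(s); c=cam('wrist',s)
    cv2.imwrite('pics/'+fn.replace('.png','c.png'),cv2.convertScaleAbs(cv2.resize(im[140:340,220:430,::-1],None,fx=3,fy=3,interpolation=3),alpha=2))
    return s,im,c
def cpx(x,y): return (220+x/3,140+y/3)
E
python3 - <<'E'
from h import *
stemview('w16.png')
E
```

```text
t24.25 tcp [422.9 168.5  68.9] yaw90.27 F [ 0.3 -0.2  0.2] M [ 0.01 -0.06  0.02] w38.5 q1,7 [-0.41 -0.58]
```

View pics/w16c.png

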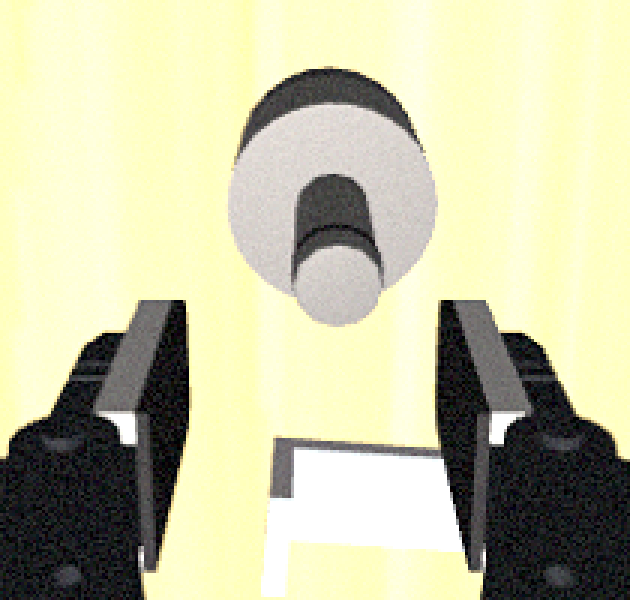

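Run:
```python
from h import *
s=st(); c=cam('wrist',s); print(back(c,[cpx(338,285)],90), back(c,[cpx(333,198)],45))
```

```text
t24.30 tcp [423.2 168.7  69.1] yaw90.27 F [ 0.6 -0.5 -0.5] M [-0.03  0.03  0.  ] w38.6 q1,7 [-0.41 -0.58]
[[427.5645233  172.14044993  90.        ]] [[427.8482258 173.6053592  45.       ]]
```

Emit:
send_rows(
  targets=[
    {"dx": 2.5, "dy": 1.5, "dz": -10, "roll": 0},
    {"dx": 4.5, "dy": 3, "dz": -25, "roll": 0},
    {"dx": 4.5, "dy": 3, "dz": -40, "roll": 0},
    {"dx": 4.5, "dy": 3, "dz": -45, "roll": 0},
    {"dx": 4.5, "dy": 3, "dz": -45, "roll": 0},
  ],
)

```text
clock: 24.72
eef_pos: [427.2, 171.5, 23.2]
tcp_rot: [0.705, 0.709, 0.0, 0.002]
ft_force: [-0.1, -0.1, 0.5]
gripper_width: 38.5
```

Emit:
send_rows(
  claw=0,
  targets=[
    {"dx": 0, "dy": 0, "dz": 0, "roll": 0},
    {"dx": 0, "dy": 0, "dz": 0, "roll": 0},
    {"dx": 0, "dy": 0, "dz": 0, "roll": 0},
    {"dx": 0, "dy": 0, "dz": 0, "roll": 0},
    {"dx": 0, "dy": 0, "dz": 0, "roll": 0},
    {"dx": 0, "dy": 0, "dz": 0, "roll": 0},
  ],
)

```text
clock: 25.22
eef_pos: [427.7, 171.7, 23.8]
tcp_rot: [0.705, 0.709, 0.001, 0.002]
ft_force: [-0.7, -0.4, 7.1]
gripper_width: 13.9
```

Emit:
send_rows(
  claw=0.4,
  targets=[
    {"dx": 0, "dy": 0, "dz": 0, "roll": 0},
    {"dx": 0, "dy": 0, "dz": 0, "roll": 0},
    {"dx": 0, "dy": 0, "dz": 0, "roll": 4},
    {"dx": 0, "dy": 0, "dz": 0, "roll": 11},
    {"dx": 0, "dy": 0, "dz": 0, "roll": 18},
    {"dx": 0, "dy": 0, "dz": 0, "roll": 25},
    {"dx": 0, "dy": 0, "dz": 0, "roll": 32},
    {"dx": 0, "dy": 0, "dz": 0, "roll": 39},
    {"dx": 0, "dy": 0, "dz": 0, "roll": 46},
    {"dx": 0, "dy": 0, "dz": 0, "roll": 53},
    {"dx": 0, "dy": 0, "dz": 0, "roll": 60},
    {"dx": 0, "dy": 0, "dz": 0, "roll": 60},
  ],
)

```text
clock: 26.22
eef_pos: [427.7, 171.4, 23.8]
tcp_rot: [0.254, 0.967, 0.002, 0.002]
ft_force: [-0.7, -0.8, -0.5]
gripper_width: 34.1
```

Run:
```python
from h import *
st()
```

```text
t26.22 tcp [427.7 171.4  23.8] yaw150.56 F [-0.7 -0.8 -0.5] M [0.02 0.01 0.01] w34.1 q1,7 [-0.2   0.13]
```

Emit:
send_rows(
  targets=[
    {"dx": 0, "dy": 0, "dz": 0, "roll": 7},
    {"dx": 0, "dy": 0, "dz": 0, "roll": 14},
    {"dx": 0, "dy": 0, "dz": 0, "roll": 21},
    {"dx": 0, "dy": 0, "dz": 0, "roll": 27},
    {"dx": 0, "dy": 0, "dz": 0, "roll": 29.5},
    {"dx": 0, "dy": 0, "dz": 0, "roll": 29.5},
    {"dx": 0, "dy": 0, "dz": 0, "roll": 29.5},
  ],
)

```text
clock: 26.8
eef_pos: [427.7, 171.3, 23.7]
tcp_rot: [0.002, 1.0, 0.002, 0.001]
ft_force: [0.3, 0.2, 0.2]
gripper_width: 34.3
```

Emit:
send_rows(
  claw=0,
  targets=[
    {"dx": 0, "dy": 0, "dz": 0, "roll": 0},
    {"dx": 0, "dy": 0, "dz": 0, "roll": 0},
    {"dx": 0, "dy": 0, "dz": 0, "roll": 0},
    {"dx": 0, "dy": 0, "dz": 0, "roll": 0},
    {"dx": 0, "dy": 0, "dz": 0, "roll": 0},
    {"dx": 0, "dy": 0, "dz": 0, "roll": 0},
  ],
)

```text
clock: 27.3
eef_pos: [427.7, 171.5, 23.8]
tcp_rot: [0.002, 1.0, 0.002, 0.001]
ft_force: [-0.1, 0.2, 3.3]
gripper_width: 14.1
```

Run:
```python
from h import *
st()
```

```text
t27.30 tcp [427.7 171.5  23.8] yaw179.78 F [-0.1  0.2  3.3] M [ 0.1   0.16 -0.01] w14.1 q1,7 [-0.1   0.51]
```

Emit:
send_rows(
  targets=[
    {"dx": 0, "dy": 0, "dz": 25, "roll": 0},
    {"dx": 0, "dy": 0, "dz": 55, "roll": 0},
    {"dx": 5, "dy": -1, "dz": 90, "roll": 0},
    {"dx": 20, "dy": -5, "dz": 120, "roll": 0},
    {"dx": 45, "dy": -10, "dz": 145, "roll": 0},
    {"dx": 75, "dy": -17, "dz": 160, "roll": 0},
    {"dx": 105, "dy": -24, "dz": 160, "roll": 0},
    {"dx": 135, "dy": -31, "dz": 160, "roll": 0},
    {"dx": 160, "dy": -37, "dz": 160, "roll": 0},
    {"dx": 185, "dy": -43, "dz": 160, "roll": 0},
    {"dx": 203, "dy": -47, "dz": 160, "roll": 0},
    {"dx": 212, "dy": -49, "dz": 160, "roll": 0},
  ],
)

```text
clock: 28.3
eef_pos: [641.5, 120.9, 182.7]
tcp_rot: [0.003, 1.0, 0.002, 0.001]
ft_force: [0.2, -0.1, -1.2]
gripper_width: 14.1
```

Emit:
send_rows(
  targets=[
    {"dx": 0, "dy": 0, "dz": 0, "roll": 0},
    {"dx": 0, "dy": 0, "dz": 0, "roll": 0},
    {"dx": 0, "dy": 0, "dz": 0, "roll": 0},
  ],
)

```text
clock: 28.55
eef_pos: [640.2, 121.4, 182.5]
tcp_rot: [0.003, 1.0, 0.002, 0.0]
ft_force: [-1.1, -0.5, -0.7]
gripper_width: 14.0
```

Run:
```python
from h import *
stemview('w17.png')
```

```text
t28.55 tcp [640.2 121.4 182.5] yaw179.70 F [-1.1 -0.5 -0.7] M [ 0.02 -0.   -0.01] w14.0 q1,7 [0.12 0.97]
```

View pics/w17.png

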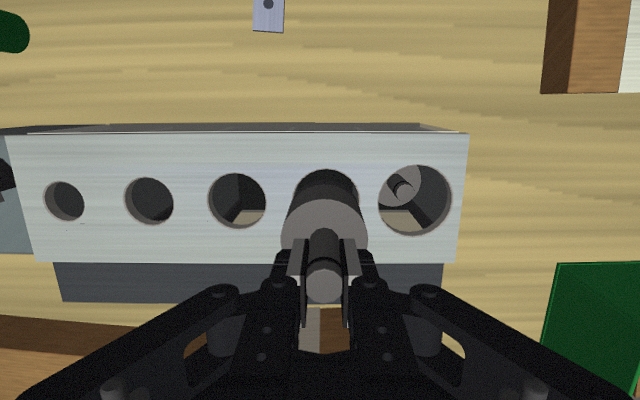

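Emit:
send_rows(
  targets=[
    {"dx": 0.2, "dy": 1, "dz": -8, "roll": 0},
    {"dx": 0.2, "dy": 1, "dz": -16, "roll": 0},
    {"dx": 0.2, "dy": 1, "dz": -22, "roll": 0},
    {"dx": 0.2, "dy": 1, "dz": -25, "roll": 0},
    {"dx": 0.2, "dy": 1, "dz": -25, "roll": 0},
    {"dx": 0.2, "dy": 1, "dz": -27, "roll": 0},
    {"dx": 0.2, "dy": 1, "dz": -29, "roll": 0},
    {"dx": 0.2, "dy": 1, "dz": -31, "roll": 0},
    {"dx": 0.2, "dy": 1, "dz": -33, "roll": 0},
    {"dx": 0.2, "dy": 1, "dz": -33, "roll": 0},
  ],
)

```text
clock: 29.43
eef_pos: [640.3, 122.4, 149.4]
tcp_rot: [0.003, 1.0, 0.002, 0.0]
ft_force: [-0.2, 0.0, -0.9]
gripper_width: 14.0
```

Run:
```python
from h import *
st()
```

```text
t29.43 tcp [640.3 122.4 149.4] yaw179.71 F [-0.2  0.  -0.9] M [ 0.04 -0.04  0.01] w14.0 q1,7 [0.11 0.95]
```

In freely (foot at 125.6). Deeper, then release.

Emit:
send_rows(
  targets=[
    {"dx": 0, "dy": 0, "dz": -5, "roll": 0},
    {"dx": 0, "dy": 0, "dz": -10, "roll": 0},
    {"dx": 0, "dy": 0, "dz": -16, "roll": 0},
    {"dx": 0, "dy": 0, "dz": -22, "roll": 0},
    {"dx": 0, "dy": 0, "dz": -28, "roll": 0},
    {"dx": 0, "dy": 0, "dz": -34, "roll": 0},
    {"dx": 0, "dy": 0, "dz": -36, "roll": 0},
    {"dx": 0, "dy": 0, "dz": -36, "roll": 0},
  ],
)

```text
clock: 30.1
eef_pos: [639.9, 122.3, 112.5]
tcp_rot: [0.002, 1.0, 0.002, -0.0]
ft_force: [0.8, 0.8, -1.6]
gripper_width: 14.5
```

Emit:
send_rows(
  claw=0.4,
  targets=[
    {"dx": 0, "dy": 0, "dz": 0, "roll": 0},
    {"dx": 0, "dy": 0, "dz": 0, "roll": 0},
    {"dx": 0, "dy": 0, "dz": 0, "roll": 0},
    {"dx": 0, "dy": 0, "dz": 0, "roll": 0},
    {"dx": 0, "dy": 0, "dz": 0, "roll": 0},
    {"dx": 0, "dy": 0, "dz": 25, "roll": 0},
    {"dx": 0, "dy": 0, "dz": 60, "roll": 0},
    {"dx": 0, "dy": 0, "dz": 100, "roll": 0},
    {"dx": 0, "dy": 0, "dz": 130, "roll": 0},
    {"dx": 0, "dy": 0, "dz": 150, "roll": 0},
    {"dx": 0, "dy": 0, "dz": 150, "roll": 0},
    {"dx": 0, "dy": 0, "dz": 150, "roll": 0},
  ],
)

```text
clock: 31.1
eef_pos: [640.4, 122.6, 263.8]
tcp_rot: [0.003, 1.0, 0.002, 0.001]
ft_force: [-0.2, 0.1, 0.1]
gripper_width: 34.3
```

Run:
```python
from h import *
s=st()
s,im=snap('wrist','w18.png')
```

```text
t31.10 tcp [640.4 122.6 263.8] yaw179.71 F [-0.2  0.1  0.1] M [-0.    0.04  0.01] w34.3 q1,7 [0.12 1.01]
```

View pics/w18.png

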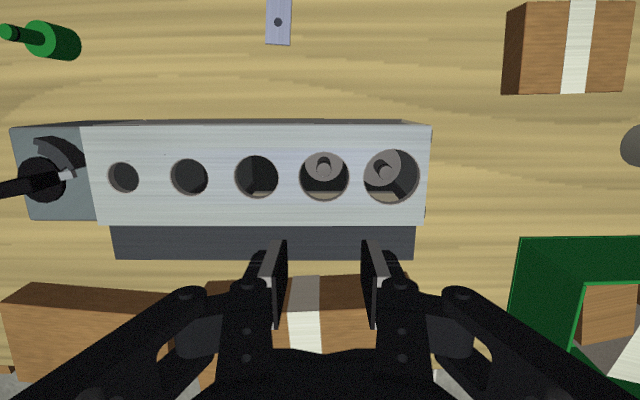

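Emit:
send_rows(
  claw=0.45,
  targets=[
    {"dx": -20, "dy": 18, "dz": 0, "roll": 0},
    {"dx": -42, "dy": 38, "dz": 0, "roll": 0},
    {"dx": -65, "dy": 58, "dz": 0, "roll": 0},
    {"dx": -88, "dy": 79, "dz": -10, "roll": 0},
    {"dx": -111, "dy": 100, "dz": -25, "roll": 0},
    {"dx": -134, "dy": 120, "dz": -45, "roll": 0},
    {"dx": -156, "dy": 140, "dz": -65, "roll": 0},
    {"dx": -175, "dy": 158, "dz": -85, "roll": 0},
    {"dx": -190, "dy": 172, "dz": -105, "roll": 0},
    {"dx": -202, "dy": 182, "dz": -125, "roll": 0},
    {"dx": -208, "dy": 187, "dz": -140, "roll": 0},
    {"dx": -209, "dy": 188, "dz": -145, "roll": 0},
  ],
)

```text
clock: 32.15
eef_pos: [427.6, 309.9, 114.4]
tcp_rot: [0.001, 1.0, 0.0, -0.003]
ft_force: [-0.9, -1.0, -0.0]
gripper_width: 38.4
```

Emit:
send_rows(
  targets=[
    {"dx": 0, "dy": 0, "dz": -15, "roll": 0},
    {"dx": 0, "dy": 0, "dz": -35, "roll": 0},
    {"dx": 0, "dy": 0, "dz": -40, "roll": 0},
    {"dx": 0, "dy": 0, "dz": -40, "roll": 0},
  ],
)

```text
clock: 32.48
eef_pos: [427.2, 308.5, 73.0]
tcp_rot: [0.001, 1.0, -0.001, -0.004]
ft_force: [0.4, -0.7, 0.6]
gripper_width: 38.6
```

Run:
```python
from h import *
stemview('w19.png')
```

```text
t32.48 tcp [427.2 308.5  73. ] yaw179.86 F [ 0.4 -0.7  0.6] M [-0.03  0.02  0.03] w38.6 q1,7 [-0.29  0.38]
```

View pics/w19c.png

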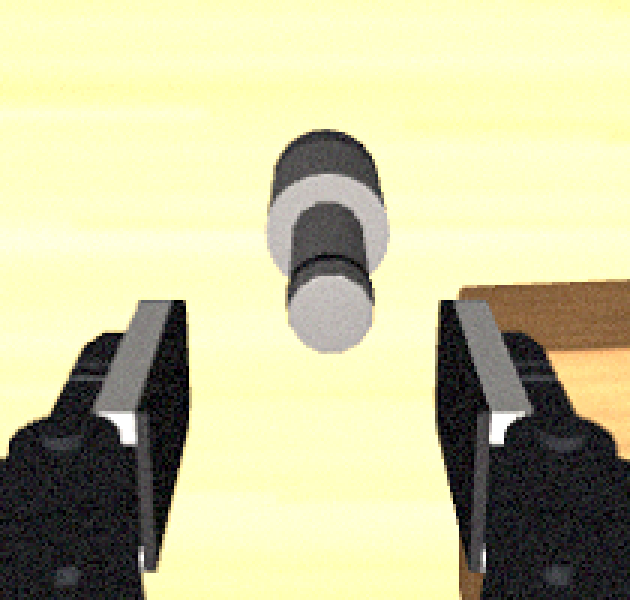

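Run:
```python
from h import *
s=st(); c=cam('wrist',s); print(back(c,[cpx(331,313)],90), back(c,[cpx(328,232)],45))
```

```text
t32.53 tcp [427.6 309.2  74.1] yaw179.86 F [-0.   0.1  0.4] M [ 0.01 -0.03  0.02] w38.6 q1,7 [-0.28  0.38]
[[431.29950966 312.36029464  90.        ]] [[431.4978884  312.52774339  45.        ]]
```

Emit:
send_rows(
  targets=[
    {"dx": 2, "dy": 1.5, "dz": -10, "roll": 0},
    {"dx": 3.6, "dy": 2.5, "dz": -25, "roll": 0},
    {"dx": 3.6, "dy": 2.5, "dz": -42, "roll": 0},
    {"dx": 3.6, "dy": 2.5, "dz": -50, "roll": 0},
    {"dx": 3.6, "dy": 2.5, "dz": -50, "roll": 0},
  ],
)

```text
clock: 32.95
eef_pos: [430.9, 311.1, 22.9]
tcp_rot: [0.001, 1.0, -0.001, -0.004]
ft_force: [-0.2, -0.8, 0.2]
gripper_width: 38.5
```

Emit:
send_rows(
  claw=0,
  targets=[
    {"dx": 0, "dy": 0, "dz": 0, "roll": 0},
    {"dx": 0, "dy": 0, "dz": 0, "roll": 0},
    {"dx": 0, "dy": 0, "dz": 0, "roll": 0},
    {"dx": 0, "dy": 0, "dz": 0, "roll": 0},
    {"dx": 0, "dy": 0, "dz": 0, "roll": 0},
    {"dx": 0, "dy": 0, "dz": 0, "roll": 0},
  ],
)

```text
clock: 33.45
eef_pos: [431.4, 311.5, 23.6]
tcp_rot: [0.001, 1.0, -0.0, -0.003]
ft_force: [0.2, -0.4, 6.8]
gripper_width: 13.9
```

Emit:
send_rows(
  claw=0.4,
  targets=[
    {"dx": 0, "dy": 0, "dz": 0, "roll": 0},
    {"dx": 0, "dy": 0, "dz": 0, "roll": 0},
    {"dx": 0, "dy": 0, "dz": 0, "roll": -4},
    {"dx": 0, "dy": 0, "dz": 0, "roll": -11},
    {"dx": 0, "dy": 0, "dz": 0, "roll": -18},
    {"dx": 0, "dy": 0, "dz": 0, "roll": -25},
    {"dx": 0, "dy": 0, "dz": 0, "roll": -32},
    {"dx": 0, "dy": 0, "dz": 0, "roll": -39},
    {"dx": 0, "dy": 0, "dz": 0, "roll": -46},
    {"dx": 0, "dy": 0, "dz": 0, "roll": -53},
    {"dx": 0, "dy": 0, "dz": 0, "roll": -60},
    {"dx": 0, "dy": 0, "dz": 0, "roll": -60},
  ],
)

```text
clock: 34.45
eef_pos: [431.2, 311.6, 23.6]
tcp_rot: [0.503, 0.864, 0.001, -0.003]
ft_force: [0.0, 0.8, 1.3]
gripper_width: 34.2
```

Emit:
send_rows(
  targets=[
    {"dx": 0, "dy": 0, "dz": 0, "roll": -7},
    {"dx": 0, "dy": 0, "dz": 0, "roll": -14},
    {"dx": 0, "dy": 0, "dz": 0, "roll": -21},
    {"dx": 0, "dy": 0, "dz": 0, "roll": -27},
    {"dx": 0, "dy": 0, "dz": 0, "roll": -29.5},
    {"dx": 0, "dy": 0, "dz": 0, "roll": -29.5},
    {"dx": 0, "dy": 0, "dz": 0, "roll": -29.5},
  ],
)

```text
clock: 35.03
eef_pos: [431.0, 311.5, 23.5]
tcp_rot: [0.705, 0.709, 0.002, -0.003]
ft_force: [-0.3, -0.2, -0.2]
gripper_width: 34.4
```

Run:
```python
from h import *
st()
```

```text
t35.03 tcp [431.  311.5  23.5] yaw90.32 F [-0.3 -0.2 -0.2] M [-0.03  0.04  0.03] w34.4 q1,7 [-0.62 -0.84]
```

Close and carry to H1 (639.6, −75.5): dx ≈ +208.5, dy ≈ −387.

Emit:
send_rows(
  claw=0,
  targets=[
    {"dx": 0, "dy": 0, "dz": 0, "roll": 0},
    {"dx": 0, "dy": 0, "dz": 0, "roll": 0},
    {"dx": 0, "dy": 0, "dz": 0, "roll": 0},
    {"dx": 0, "dy": 0, "dz": 0, "roll": 0},
    {"dx": 0, "dy": 0, "dz": 0, "roll": 0},
    {"dx": 0, "dy": 0, "dz": 0, "roll": 0},
  ],
)

```text
clock: 35.53
eef_pos: [431.1, 311.5, 23.6]
tcp_rot: [0.705, 0.709, 0.002, -0.003]
ft_force: [0.9, 0.0, 2.2]
gripper_width: 14.2
```

Emit:
send_rows(
  targets=[
    {"dx": 0, "dy": 0, "dz": 25, "roll": 0},
    {"dx": 0, "dy": 0, "dz": 55, "roll": 0},
    {"dx": 5, "dy": -5, "dz": 90, "roll": 0},
    {"dx": 15, "dy": -25, "dz": 120, "roll": 0},
    {"dx": 30, "dy": -50, "dz": 145, "roll": 0},
    {"dx": 45, "dy": -80, "dz": 170, "roll": 0},
    {"dx": 62, "dy": -112, "dz": 180, "roll": 0},
    {"dx": 80, "dy": -145, "dz": 185, "roll": 0},
    {"dx": 98, "dy": -178, "dz": 185, "roll": 0},
    {"dx": 115, "dy": -210, "dz": 185, "roll": 0},
    {"dx": 130, "dy": -240, "dz": 185, "roll": 0},
    {"dx": 140, "dy": -260, "dz": 185, "roll": 0},
  ],
)

```text
clock: 36.53
eef_pos: [572.0, 47.4, 208.4]
tcp_rot: [0.706, 0.708, 0.001, -0.002]
ft_force: [-0.7, -0.2, -0.4]
gripper_width: 14.0
```

Run:
```python
from h import *
st()
```

```text
t36.53 tcp [572.   47.4 208.4] yaw90.16 F [-0.7 -0.2 -0.4] M [ 0.04 -0.   -0.01] w14.0 q1,7 [-0.09 -0.2 ]
```

Emit:
send_rows(
  targets=[
    {"dx": 14, "dy": -25, "dz": 0, "roll": 0},
    {"dx": 30, "dy": -55, "dz": 0, "roll": 0},
    {"dx": 46, "dy": -85, "dz": -5, "roll": 0},
    {"dx": 60, "dy": -110, "dz": -15, "roll": 0},
    {"dx": 67, "dy": -121, "dz": -25, "roll": 0},
    {"dx": 67.5, "dy": -122.5, "dz": -25, "roll": 0},
    {"dx": 67.5, "dy": -122.5, "dz": -25, "roll": 0},
    {"dx": 67.5, "dy": -122.5, "dz": -25, "roll": 0},
  ],
)

```text
clock: 37.2
eef_pos: [639.1, -73.4, 183.3]
tcp_rot: [0.706, 0.709, 0.002, -0.003]
ft_force: [-1.0, 0.1, -0.2]
gripper_width: 13.7
```

Run:
```python
from h import *
s,im,c=stemview('w20.png'); print(holes(im,c,[(639.8,-9.5,130),(640,56.5,130)]))
```

```text
t37.20 tcp [639.1 -73.4 183.3] yaw90.24 F [-1.   0.1 -0.2] M [ 0.06  0.04 -0.03] w13.7 q1,7 [0.09 0.01]
[(np.float64(0.7897190119606332), (639.9022827148438, -9.34496021270752), (35.627017974853516, 35.70112991333008)), (np.float64(12.69660994706519), (640.3243408203125, 49.04521560668945), (26.21858024597168, 44.614315032958984))]
```

View pics/w20.png

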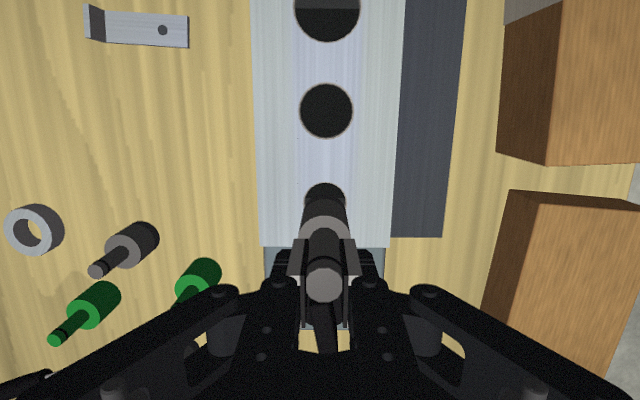

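Emit:
send_rows(
  targets=[
    {"dx": 0.6, "dy": -2, "dz": -8, "roll": 0},
    {"dx": 0.6, "dy": -2, "dz": -16, "roll": 0},
    {"dx": 0.6, "dy": -2, "dz": -22, "roll": 0},
    {"dx": 0.6, "dy": -2, "dz": -26, "roll": 0},
    {"dx": 0.6, "dy": -2, "dz": -26, "roll": 0},
    {"dx": 0.6, "dy": -2, "dz": -28, "roll": 0},
    {"dx": 0.6, "dy": -2, "dz": -30, "roll": 0},
    {"dx": 0.6, "dy": -2, "dz": -32, "roll": 0},
    {"dx": 0.6, "dy": -2, "dz": -34, "roll": 0},
    {"dx": 0.6, "dy": -2, "dz": -34, "roll": 0},
  ],
)

```text
clock: 38.08
eef_pos: [639.7, -75.1, 149.3]
tcp_rot: [0.705, 0.709, 0.002, -0.003]
ft_force: [-0.8, 0.2, -0.3]
gripper_width: 14.2
```

Run:
```python
from h import *
st()
```

```text
t38.08 tcp [639.7 -75.1 149.3] yaw90.28 F [-0.8  0.2 -0.3] M [ 0.04  0.02 -0.02] w14.2 q1,7 [0.1  0.01]
```

Emit:
send_rows(
  targets=[
    {"dx": 0, "dy": 0, "dz": -5, "roll": 0},
    {"dx": 0, "dy": 0, "dz": -10, "roll": 0},
    {"dx": 0, "dy": 0, "dz": -16, "roll": 0},
    {"dx": 0, "dy": 0, "dz": -22, "roll": 0},
    {"dx": 0, "dy": 0, "dz": -28, "roll": 0},
    {"dx": 0, "dy": 0, "dz": -33, "roll": 0},
    {"dx": 0, "dy": 0, "dz": -33, "roll": 0},
  ],
)

```text
clock: 38.67
eef_pos: [638.9, -75.0, 114.9]
tcp_rot: [0.705, 0.709, 0.001, -0.003]
ft_force: [0.0, -0.2, -0.8]
gripper_width: 14.1
```

Emit:
send_rows(
  claw=0.4,
  targets=[
    {"dx": 0, "dy": 0, "dz": 0, "roll": 0},
    {"dx": 0, "dy": 0, "dz": 0, "roll": 0},
    {"dx": 0, "dy": 0, "dz": 0, "roll": 0},
    {"dx": 0, "dy": 0, "dz": 0, "roll": 0},
    {"dx": 0, "dy": 0, "dz": 0, "roll": 0},
    {"dx": 0, "dy": 0, "dz": 25, "roll": 0},
    {"dx": 0, "dy": 0, "dz": 60, "roll": 0},
    {"dx": 0, "dy": 0, "dz": 100, "roll": 0},
    {"dx": 0, "dy": 0, "dz": 130, "roll": 0},
    {"dx": 0, "dy": 0, "dz": 150, "roll": 0},
    {"dx": 0, "dy": 0, "dz": 150, "roll": 0},
    {"dx": 0, "dy": 0, "dz": 150, "roll": 0},
  ],
)

```text
clock: 39.67
eef_pos: [639.5, -75.1, 266.3]
tcp_rot: [0.705, 0.709, 0.002, -0.002]
ft_force: [-0.2, 0.6, -0.6]
gripper_width: 34.1
```

Run:
```python
from h import *
s=st()
s,im=snap('wrist','w21.png')
```

```text
t39.67 tcp [639.5 -75.1 266.3] yaw90.28 F [-0.2  0.6 -0.6] M [-0.01  0.03 -0.03] w34.1 q1,7 [0.09 0.02]
```

View pics/w21.png

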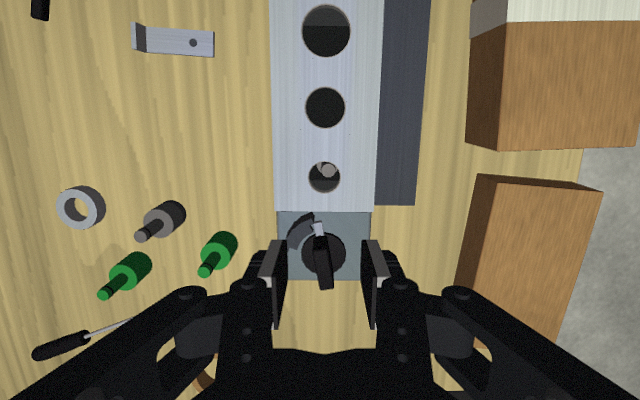

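Emit:
send_rows(
  claw=0.4,
  targets=[
    {"dx": -20, "dy": -7, "dz": 0, "roll": 0},
    {"dx": -45, "dy": -15, "dz": 0, "roll": 0},
    {"dx": -72, "dy": -24, "dz": 0, "roll": 0},
    {"dx": -100, "dy": -34, "dz": -10, "roll": 0},
    {"dx": -128, "dy": -45, "dz": -25, "roll": 0},
    {"dx": -155, "dy": -55, "dz": -45, "roll": 0},
    {"dx": -178, "dy": -64, "dz": -65, "roll": 0},
    {"dx": -197, "dy": -71, "dz": -85, "roll": 0},
    {"dx": -208, "dy": -76, "dz": -105, "roll": 0},
    {"dx": -214, "dy": -78, "dz": -125, "roll": 0},
    {"dx": -215, "dy": -78, "dz": -140, "roll": 0},
    {"dx": -215, "dy": -78, "dz": -145, "roll": 0},
  ],
)

```text
clock: 40.72
eef_pos: [420.9, -152.7, 117.1]
tcp_rot: [0.706, 0.709, -0.0, -0.006]
ft_force: [-1.0, 0.2, 0.4]
gripper_width: 34.2
```

Emit:
send_rows(
  targets=[
    {"dx": 0, "dy": 0, "dz": -10, "roll": 0},
    {"dx": 0, "dy": 0, "dz": -30, "roll": 0},
    {"dx": 0, "dy": 0, "dz": -35, "roll": 0},
    {"dx": 0, "dy": 0, "dz": -35, "roll": 0},
  ],
)

```text
clock: 41.05
eef_pos: [420.0, -152.2, 80.9]
tcp_rot: [0.705, 0.709, -0.001, -0.007]
ft_force: [-0.7, 0.1, 0.1]
gripper_width: 33.9
```

Run:
```python
from h import *
stemview('w22.png')
```

```text
t41.05 tcp [ 420.  -152.2   80.9] yaw90.27 F [-0.7  0.1  0.1] M [-0.01 -0.05 -0.04] w33.9 q1,7 [0.29 0.22]
```

View pics/w22.png

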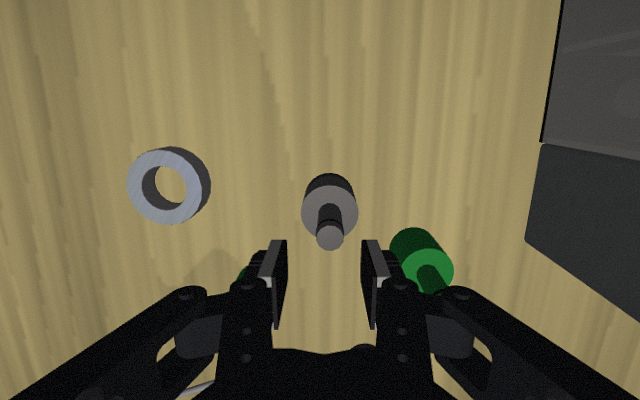

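Run:
```python
from h import *
s=dict(eef_pos=np.array([420,-152.2,80.9]),tcp_rot=np.array([.705,.709,-.001,-.007])); c=cam('wrist',s)
print(st()['eef_pos'])
print('pin',back(c,[(329.5,236.5)],90), back(c,[(330,208)],45),'green',back(c,[(428,266)],45))
```

```text
t41.10 tcp [ 420.6 -152.4   81.8] yaw90.26 F [ 0.8 -0.1 -0.7] M [ 0.04 -0.01  0.01] w34.0 q1,7 [0.29 0.22]
[ 420.57797983 -152.39721971   81.80794695]
pin [[ 423.23860058 -154.60476755   90.        ]] [[ 423.8113044  -152.04854502   45.        ]] green [[ 494.85984499 -195.13954484   45.        ]]
```

View pics/w22c.png

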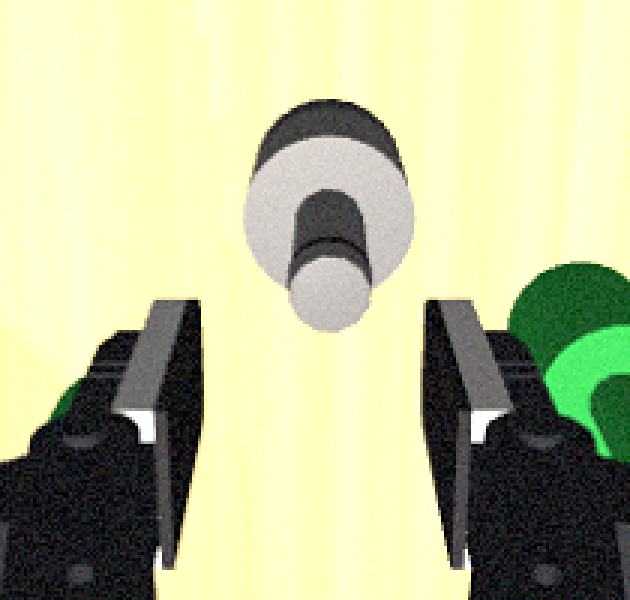

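Emit:
send_rows(
  targets=[
    {"dx": 2, "dy": -1, "dz": -15, "roll": 0},
    {"dx": 3, "dy": -2, "dz": -32, "roll": 0},
    {"dx": 3, "dy": -2, "dz": -48, "roll": 0},
    {"dx": 3, "dy": -2, "dz": -57, "roll": 0},
    {"dx": 3, "dy": -2, "dz": -57, "roll": 0},
  ],
)

```text
clock: 41.52
eef_pos: [423.2, -154.2, 24.1]
tcp_rot: [0.705, 0.709, -0.001, -0.007]
ft_force: [-0.1, -0.5, 0.3]
gripper_width: 33.8
```

Emit:
send_rows(
  claw=0,
  targets=[
    {"dx": 0, "dy": 0, "dz": 0, "roll": 0},
    {"dx": 0, "dy": 0, "dz": 0, "roll": 0},
    {"dx": 0, "dy": 0, "dz": 0, "roll": 0},
    {"dx": 0, "dy": 0, "dz": 0, "roll": 0},
    {"dx": 0, "dy": 0, "dz": 0, "roll": 0},
    {"dx": 0, "dy": 0, "dz": 0, "roll": 0},
  ],
)

```text
clock: 42.02
eef_pos: [423.6, -154.3, 24.9]
tcp_rot: [0.705, 0.709, -0.001, -0.007]
ft_force: [-1.0, 0.0, 7.5]
gripper_width: 14.0
```

Emit:
send_rows(
  claw=0.4,
  targets=[
    {"dx": 0, "dy": 0, "dz": 0, "roll": 0},
    {"dx": 0, "dy": 0, "dz": 0, "roll": 0},
    {"dx": 0, "dy": 0, "dz": 0, "roll": 4},
    {"dx": 0, "dy": 0, "dz": 0, "roll": 11},
    {"dx": 0, "dy": 0, "dz": 0, "roll": 18},
    {"dx": 0, "dy": 0, "dz": 0, "roll": 25},
    {"dx": 0, "dy": 0, "dz": 0, "roll": 32},
    {"dx": 0, "dy": 0, "dz": 0, "roll": 39},
    {"dx": 0, "dy": 0, "dz": 0, "roll": 46},
    {"dx": 0, "dy": 0, "dz": 0, "roll": 53},
    {"dx": 0, "dy": 0, "dz": 0, "roll": 60},
    {"dx": 0, "dy": 0, "dz": 0, "roll": 60},
  ],
)

```text
clock: 43.02
eef_pos: [423.6, -154.5, 24.9]
tcp_rot: [0.254, 0.967, -0.004, -0.005]
ft_force: [0.3, -0.6, -0.6]
gripper_width: 34.3
```

Emit:
send_rows(
  targets=[
    {"dx": 0, "dy": 0, "dz": 0, "roll": 7},
    {"dx": 0, "dy": 0, "dz": 0, "roll": 14},
    {"dx": 0, "dy": 0, "dz": 0, "roll": 21},
    {"dx": 0, "dy": 0, "dz": 0, "roll": 27},
    {"dx": 0, "dy": 0, "dz": 0, "roll": 29.5},
    {"dx": 0, "dy": 0, "dz": 0, "roll": 29.5},
    {"dx": 0, "dy": 0, "dz": 0, "roll": 29.5},
  ],
)

```text
clock: 43.6
eef_pos: [423.6, -154.5, 24.9]
tcp_rot: [0.002, 1.0, -0.005, -0.004]
ft_force: [0.0, -0.7, -0.0]
gripper_width: 34.0
```

Run:
```python
from h import *
st()
```

```text
t43.60 tcp [ 423.6 -154.5   24.9] yaw179.81 F [ 0.  -0.7 -0. ] M [ 0.03 -0.   -0.02] w34.0 q1,7 [0.57 1.27]
```

Emit:
send_rows(
  claw=0,
  targets=[
    {"dx": 0, "dy": 0, "dz": 0, "roll": 0},
    {"dx": 0, "dy": 0, "dz": 0, "roll": 0},
    {"dx": 0, "dy": 0, "dz": 0, "roll": 0},
    {"dx": 0, "dy": 0, "dz": 0, "roll": 0},
    {"dx": 0, "dy": 0, "dz": 0, "roll": 0},
    {"dx": 0, "dy": 0, "dz": 0, "roll": 0},
  ],
)

```text
clock: 44.1
eef_pos: [423.7, -154.7, 25.0]
tcp_rot: [0.002, 1.0, -0.005, -0.004]
ft_force: [-0.1, -1.6, 2.5]
gripper_width: 14.3
```

Emit:
send_rows(
  targets=[
    {"dx": 0, "dy": 0, "dz": 25, "roll": 0},
    {"dx": 0, "dy": 0, "dz": 55, "roll": 0},
    {"dx": 5, "dy": 5, "dz": 90, "roll": 0},
    {"dx": 20, "dy": 20, "dz": 120, "roll": 0},
    {"dx": 42, "dy": 40, "dz": 145, "roll": 0},
    {"dx": 68, "dy": 66, "dz": 160, "roll": 0},
    {"dx": 95, "dy": 92, "dz": 160, "roll": 0},
    {"dx": 122, "dy": 119, "dz": 160, "roll": 0},
    {"dx": 150, "dy": 146, "dz": 160, "roll": 0},
    {"dx": 178, "dy": 173, "dz": 160, "roll": 0},
    {"dx": 200, "dy": 195, "dz": 160, "roll": 0},
    {"dx": 214, "dy": 208, "dz": 160, "roll": 0},
  ],
)

```text
clock: 45.1
eef_pos: [638.9, 57.5, 184.2]
tcp_rot: [0.0, 1.0, -0.004, -0.004]
ft_force: [0.8, -0.1, -1.9]
gripper_width: 13.9
```

Emit:
send_rows(
  targets=[
    {"dx": 0, "dy": 0, "dz": 0, "roll": 0},
    {"dx": 0, "dy": 0, "dz": 0, "roll": 0},
    {"dx": 0, "dy": 0, "dz": 0, "roll": 0},
    {"dx": 0, "dy": 0, "dz": 0, "roll": 0},
  ],
)

```text
clock: 45.43
eef_pos: [638.2, 56.0, 184.0]
tcp_rot: [0.001, 1.0, -0.005, -0.005]
ft_force: [0.1, -1.0, -1.1]
gripper_width: 14.2
```

Run:
```python
from h import *
stemview('w23.png')
```

```text
t45.43 tcp [638.2  56.  184. ] yaw179.88 F [ 0.1 -1.  -1.1] M [ 0.01 -0.03  0.03] w14.2 q1,7 [0.2  1.08]
```

View pics/w23.png

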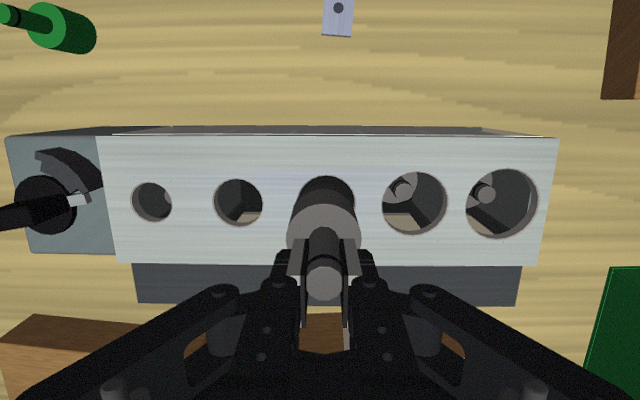

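Emit:
send_rows(
  targets=[
    {"dx": 1.8, "dy": 0.5, "dz": -8, "roll": 0},
    {"dx": 1.8, "dy": 0.5, "dz": -16, "roll": 0},
    {"dx": 1.8, "dy": 0.5, "dz": -22, "roll": 0},
    {"dx": 1.8, "dy": 0.5, "dz": -25, "roll": 0},
    {"dx": 1.8, "dy": 0.5, "dz": -25, "roll": 0},
    {"dx": 1.8, "dy": 0.5, "dz": -27, "roll": 0},
    {"dx": 1.8, "dy": 0.5, "dz": -29, "roll": 0},
    {"dx": 1.8, "dy": 0.5, "dz": -31, "roll": 0},
    {"dx": 1.8, "dy": 0.5, "dz": -33, "roll": 0},
    {"dx": 1.8, "dy": 0.5, "dz": -34, "roll": 0},
    {"dx": 1.8, "dy": 0.5, "dz": -34, "roll": 0},
  ],
)

```text
clock: 46.4
eef_pos: [640.0, 56.5, 150.0]
tcp_rot: [0.001, 1.0, -0.005, -0.005]
ft_force: [-0.4, 0.3, -0.9]
gripper_width: 13.8
```

Run:
```python
from h import *
st()
```

```text
t46.40 tcp [640.   56.5 150. ] yaw179.87 F [-0.4  0.3 -0.9] M [ 0.02 -0.08 -0.1 ] w13.8 q1,7 [0.19 1.06]
```

Emit:
send_rows(
  targets=[
    {"dx": 0, "dy": 0, "dz": -5, "roll": 0},
    {"dx": 0, "dy": 0, "dz": -10, "roll": 0},
    {"dx": 0, "dy": 0, "dz": -16, "roll": 0},
    {"dx": 0, "dy": 0, "dz": -22, "roll": 0},
    {"dx": 0, "dy": 0, "dz": -28, "roll": 0},
    {"dx": 0, "dy": 0, "dz": -34, "roll": 0},
    {"dx": 0, "dy": 0, "dz": -34, "roll": 0},
  ],
)

```text
clock: 46.98
eef_pos: [639.3, 56.3, 114.4]
tcp_rot: [0.001, 1.0, -0.005, -0.006]
ft_force: [-0.4, -0.7, -0.6]
gripper_width: 14.0
```

Emit:
send_rows(
  claw=0.4,
  targets=[
    {"dx": 0, "dy": 0, "dz": 0, "roll": 0},
    {"dx": 0, "dy": 0, "dz": 0, "roll": 0},
    {"dx": 0, "dy": 0, "dz": 0, "roll": 0},
    {"dx": 0, "dy": 0, "dz": 0, "roll": 0},
    {"dx": 0, "dy": 0, "dz": 0, "roll": 0},
    {"dx": 0, "dy": 0, "dz": 25, "roll": 0},
    {"dx": 0, "dy": 0, "dz": 60, "roll": 0},
    {"dx": 0, "dy": 0, "dz": 100, "roll": 0},
    {"dx": 0, "dy": 0, "dz": 130, "roll": 0},
    {"dx": 0, "dy": 0, "dz": 150, "roll": 0},
    {"dx": 0, "dy": 0, "dz": 150, "roll": 0},
    {"dx": 0, "dy": 0, "dz": 150, "roll": 0},
  ],
)

```text
clock: 47.98
eef_pos: [639.9, 56.5, 265.7]
tcp_rot: [0.001, 1.0, -0.005, -0.004]
ft_force: [-0.2, 0.7, -0.9]
gripper_width: 34.1
```

Run:
```python
from h import *
s=st()
s,im=snap('wrist','w24.png')
s,im=snap('top','t24.png'); cv2.imwrite('pics/t24c.png',cv2.resize(im[120:300,200:480,::-1],None,fx=2.8,fy=2.8,interpolation=3))
```

```text
t47.98 tcp [639.9  56.5 265.7] yaw179.87 F [-0.2  0.7 -0.9] M [ 0.02  0.03 -0.02] w34.1 q1,7 [0.2  1.12]
```

View pics/w24.png

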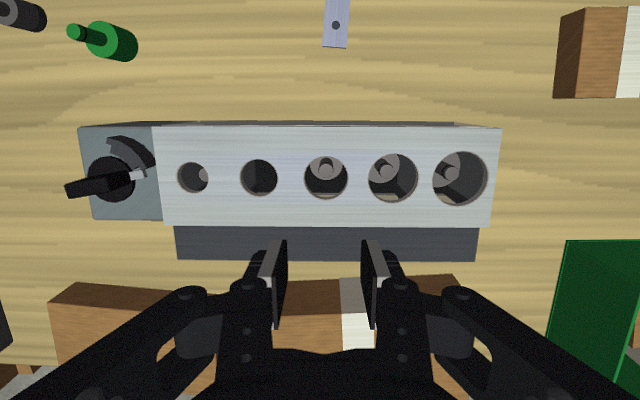

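View pics/t24c.png

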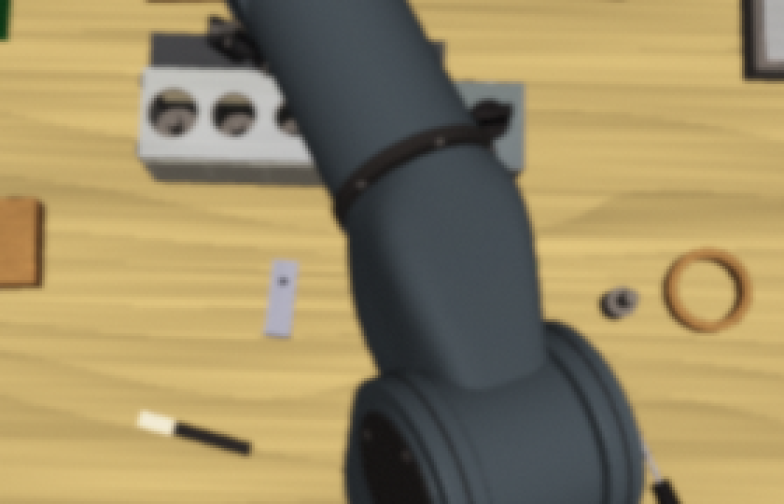

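Emit:
send_rows(
  targets=[
    {"dx": -12, "dy": -25, "dz": 0, "roll": 0},
    {"dx": -27, "dy": -55, "dz": 0, "roll": 0},
    {"dx": -43, "dy": -88, "dz": 0, "roll": 0},
    {"dx": -59, "dy": -121, "dz": 0, "roll": 0},
    {"dx": -75, "dy": -154, "dz": 0, "roll": 0},
    {"dx": -91, "dy": -187, "dz": 0, "roll": 0},
    {"dx": -107, "dy": -220, "dz": -10, "roll": 0},
    {"dx": -123, "dy": -253, "dz": -25, "roll": 0},
    {"dx": -139, "dy": -286, "dz": -45, "roll": 0},
    {"dx": -155, "dy": -318, "dz": -65, "roll": 0},
    {"dx": -167, "dy": -343, "dz": -85, "roll": 0},
    {"dx": -176, "dy": -361, "dz": -105, "roll": 0},
  ],
)

```text
clock: 49.08
eef_pos: [459.9, -307.8, 156.2]
tcp_rot: [0.003, 1.0, -0.005, -0.007]
ft_force: [-0.1, -0.3, 0.4]
gripper_width: 33.6
```

Emit:
send_rows(
  targets=[
    {"dx": 0, "dy": 0, "dz": -20, "roll": 0},
    {"dx": 0, "dy": 0, "dz": -45, "roll": 0},
    {"dx": 0, "dy": 0, "dz": -70, "roll": 0},
    {"dx": 0, "dy": 0, "dz": -80, "roll": 0},
    {"dx": 0, "dy": 0, "dz": -80, "roll": 0},
    {"dx": 0, "dy": 0, "dz": -80, "roll": 0},
  ],
)

```text
clock: 49.58
eef_pos: [459.8, -307.4, 76.0]
tcp_rot: [0.002, 1.0, -0.004, -0.008]
ft_force: [0.6, 0.2, 0.6]
gripper_width: 34.0
```

Run:
```python
from h import *
stemview('w25.png')
```

```text
t49.58 tcp [ 459.8 -307.4   76. ] yaw179.73 F [0.6 0.2 0.6] M [ 0.   -0.02  0.01] w34.0 q1,7 [0.84 1.66]
```

View pics/w25.png

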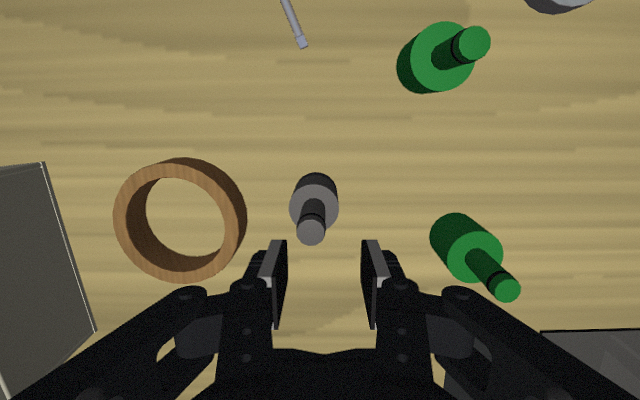

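View pics/w25c.png

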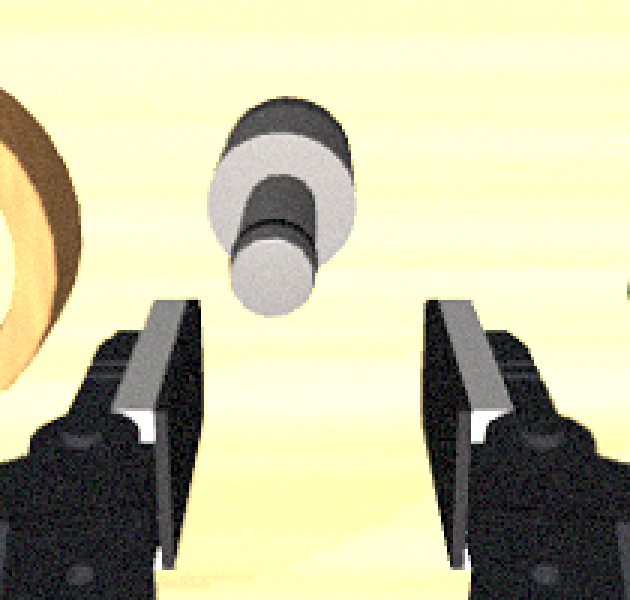

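Run:
```python
from h import *
s=dict(eef_pos=np.array([459.8,-307.4,76.0]),tcp_rot=np.array([.002,1,-.004,-.008])); c=cam('wrist',s)
print('pin',back(c,[cpx(273,276)],90), back(c,[cpx(282,200)],45)); st()
```

```text
pin [[ 457.24266781 -314.51139264   90.        ]] [[ 456.49646735 -314.52388681   45.        ]]
t49.63 tcp [ 460.4 -307.7   76.9] yaw179.72 F [ 0.   0.2 -0. ] M [ 0.06  0.05 -0.1 ] w34.1 q1,7 [0.84 1.66]
```

Emit:
send_rows(
  targets=[
    {"dx": -2.8, "dy": -6.8, "dz": 0, "roll": 0},
    {"dx": -2.8, "dy": -6.8, "dz": -10, "roll": 0},
    {"dx": -2.8, "dy": -6.8, "dz": -25, "roll": 0},
    {"dx": -2.8, "dy": -6.8, "dz": -42, "roll": 0},
    {"dx": -2.8, "dy": -6.8, "dz": -52, "roll": 0},
    {"dx": -2.8, "dy": -6.8, "dz": -52, "roll": 0},
  ],
)

```text
clock: 50.13
eef_pos: [456.5, -314.3, 23.2]
tcp_rot: [0.003, 1.0, -0.004, -0.008]
ft_force: [-0.4, -0.1, -0.5]
gripper_width: 34.3
```

Emit:
send_rows(
  claw=0,
  targets=[
    {"dx": 0, "dy": 0, "dz": 0, "roll": 0},
    {"dx": 0, "dy": 0, "dz": 0, "roll": 0},
    {"dx": 0, "dy": 0, "dz": 0, "roll": 0},
    {"dx": 0, "dy": 0, "dz": 0, "roll": 0},
    {"dx": 0, "dy": 0, "dz": 0, "roll": 0},
    {"dx": 0, "dy": 0, "dz": 0, "roll": 0},
  ],
)

```text
clock: 50.63
eef_pos: [456.6, -314.4, 23.5]
tcp_rot: [0.003, 1.0, -0.004, -0.008]
ft_force: [-0.2, -0.0, 0.4]
gripper_width: 14.3
```

Emit:
send_rows(
  claw=0.4,
  targets=[
    {"dx": 0, "dy": 0, "dz": 0, "roll": 0},
    {"dx": 0, "dy": 0, "dz": 0, "roll": 0},
    {"dx": 0, "dy": 0, "dz": 0, "roll": -4},
    {"dx": 0, "dy": 0, "dz": 0, "roll": -11},
    {"dx": 0, "dy": 0, "dz": 0, "roll": -18},
    {"dx": 0, "dy": 0, "dz": 0, "roll": -25},
    {"dx": 0, "dy": 0, "dz": 0, "roll": -32},
    {"dx": 0, "dy": 0, "dz": 0, "roll": -39},
    {"dx": 0, "dy": 0, "dz": 0, "roll": -46},
    {"dx": 0, "dy": 0, "dz": 0, "roll": -53},
    {"dx": 0, "dy": 0, "dz": 0, "roll": -60},
    {"dx": 0, "dy": 0, "dz": 0, "roll": -60},
  ],
)

```text
clock: 51.63
eef_pos: [456.8, -314.3, 23.6]
tcp_rot: [0.505, 0.863, 0.0, -0.009]
ft_force: [-0.8, 0.4, -0.1]
gripper_width: 34.4
```

Emit:
send_rows(
  targets=[
    {"dx": 0, "dy": 0, "dz": 0, "roll": -7},
    {"dx": 0, "dy": 0, "dz": 0, "roll": -14},
    {"dx": 0, "dy": 0, "dz": 0, "roll": -21},
    {"dx": 0, "dy": 0, "dz": 0, "roll": -27},
    {"dx": 0, "dy": 0, "dz": 0, "roll": -29.5},
    {"dx": 0, "dy": 0, "dz": 0, "roll": -29.5},
    {"dx": 0, "dy": 0, "dz": 0, "roll": -29.5},
  ],
)

```text
clock: 52.22
eef_pos: [456.9, -314.2, 23.6]
tcp_rot: [0.706, 0.708, 0.002, -0.009]
ft_force: [0.2, -0.3, 0.5]
gripper_width: 33.8
```

Run:
```python
from h import *
st()
```

```text
t52.22 tcp [ 456.9 -314.2   23.6] yaw90.17 F [ 0.2 -0.3  0.5] M [0.03 0.   0.02] w33.8 q1,7 [0.56 0.49]
```

Emit:
send_rows(
  claw=0,
  targets=[
    {"dx": 0, "dy": -0.2, "dz": 0, "roll": 0},
    {"dx": 0, "dy": -0.2, "dz": 0, "roll": 0},
    {"dx": 0, "dy": -0.2, "dz": 0, "roll": 0},
    {"dx": 0, "dy": -0.2, "dz": 0, "roll": 0},
    {"dx": 0, "dy": -0.2, "dz": 0, "roll": 0},
    {"dx": 0, "dy": -0.2, "dz": 0, "roll": 0},
  ],
)

```text
clock: 52.72
eef_pos: [456.9, -314.4, 23.7]
tcp_rot: [0.706, 0.708, 0.002, -0.009]
ft_force: [-0.8, 0.3, 1.3]
gripper_width: 14.0
```

Emit:
send_rows(
  targets=[
    {"dx": 0, "dy": 0, "dz": 25, "roll": 0},
    {"dx": 0, "dy": 0, "dz": 55, "roll": 0},
    {"dx": 0, "dy": 5, "dz": 90, "roll": 0},
    {"dx": 5, "dy": 25, "dz": 120, "roll": 0},
    {"dx": 15, "dy": 50, "dz": 145, "roll": 0},
    {"dx": 27, "dy": 80, "dz": 170, "roll": 0},
    {"dx": 40, "dy": 112, "dz": 185, "roll": 0},
    {"dx": 55, "dy": 145, "dz": 190, "roll": 0},
    {"dx": 72, "dy": 178, "dz": 190, "roll": 0},
    {"dx": 90, "dy": 208, "dz": 190, "roll": 0},
    {"dx": 110, "dy": 236, "dz": 190, "roll": 0},
    {"dx": 125, "dy": 255, "dz": 190, "roll": 0},
  ],
)

```text
clock: 53.72
eef_pos: [583.0, -55.6, 213.7]
tcp_rot: [0.705, 0.709, 0.003, -0.009]
ft_force: [-0.3, 0.4, -1.6]
gripper_width: 14.0
```

Run:
```python
from h import *
st()
```

```text
t53.72 tcp [583.  -55.6 213.7] yaw90.38 F [-0.3  0.4 -1.6] M [-0.03 -0.03 -0.02] w14.0 q1,7 [ 0.1  -0.01]
```

Emit:
send_rows(
  targets=[
    {"dx": 20, "dy": 15, "dz": 0, "roll": 0},
    {"dx": 38, "dy": 30, "dz": -8, "roll": 0},
    {"dx": 50, "dy": 42, "dz": -20, "roll": 0},
    {"dx": 56.5, "dy": 46, "dz": -30, "roll": 0},
    {"dx": 56.8, "dy": 46.2, "dz": -30, "roll": 0},
    {"dx": 56.8, "dy": 46.2, "dz": -30, "roll": 0},
    {"dx": 56.8, "dy": 46.2, "dz": -30, "roll": 0},
    {"dx": 56.8, "dy": 46.2, "dz": -30, "roll": 0},
  ],
)

```text
clock: 54.38
eef_pos: [639.4, -10.9, 184.5]
tcp_rot: [0.705, 0.709, 0.003, -0.009]
ft_force: [-0.3, 0.5, -1.4]
gripper_width: 14.1
```

Run:
```python
from h import *
s,im,c=stemview('w26.png'); print(holes(im,c,[(640,56.5,130),(640.2,122.5,130)]))
```

```text
t54.38 tcp [639.4 -10.9 184.5] yaw90.27 F [-0.3  0.5 -1.4] M [-0.07  0.    0.02] w14.1 q1,7 [ 0.03 -0.09]
[(np.float64(1.0030324332883935), (639.7254638671875, 56.194786071777344), (29.55746078491211, 29.606582641601562)), None]
```

View pics/w26.png

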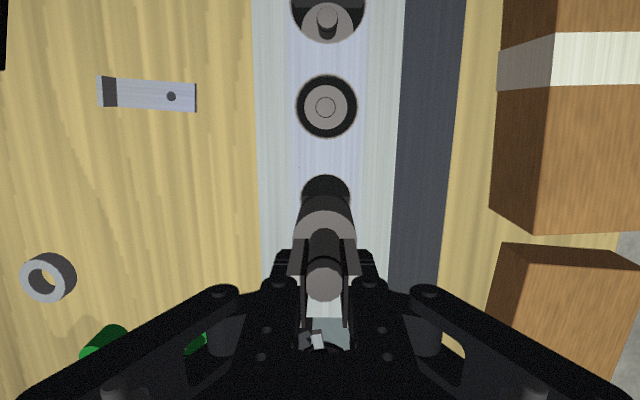

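Emit:
send_rows(
  targets=[
    {"dx": 0.4, "dy": 1.4, "dz": -8, "roll": 0},
    {"dx": 0.4, "dy": 1.4, "dz": -16, "roll": 0},
    {"dx": 0.4, "dy": 1.4, "dz": -23, "roll": 0},
    {"dx": 0.4, "dy": 1.4, "dz": -27, "roll": 0},
    {"dx": 0.4, "dy": 1.4, "dz": -27, "roll": 0},
    {"dx": 0.4, "dy": 1.4, "dz": -29, "roll": 0},
    {"dx": 0.4, "dy": 1.4, "dz": -31, "roll": 0},
    {"dx": 0.4, "dy": 1.4, "dz": -33, "roll": 0},
    {"dx": 0.4, "dy": 1.4, "dz": -35, "roll": 0},
    {"dx": 0.4, "dy": 1.4, "dz": -35, "roll": 0},
  ],
)

```text
clock: 55.27
eef_pos: [639.8, -9.2, 149.2]
tcp_rot: [0.705, 0.709, 0.003, -0.009]
ft_force: [0.0, 0.7, -2.0]
gripper_width: 14.5
```

Run:
```python
from h import *
st()
```

```text
t55.27 tcp [639.8  -9.2 149.2] yaw90.29 F [ 0.   0.7 -2. ] M [-0.02  0.01  0.  ] w14.5 q1,7 [ 0.02 -0.1 ]
```

Emit:
send_rows(
  targets=[
    {"dx": 0, "dy": 0, "dz": -5, "roll": 0},
    {"dx": 0, "dy": 0, "dz": -10, "roll": 0},
    {"dx": 0, "dy": 0, "dz": -16, "roll": 0},
    {"dx": 0, "dy": 0, "dz": -22, "roll": 0},
    {"dx": 0, "dy": 0, "dz": -28, "roll": 0},
    {"dx": 0, "dy": 0, "dz": -34, "roll": 0},
    {"dx": 0, "dy": 0, "dz": -34, "roll": 0},
  ],
)

```text
clock: 55.85
eef_pos: [638.9, -9.3, 113.6]
tcp_rot: [0.705, 0.709, 0.002, -0.01]
ft_force: [0.2, -0.6, -0.9]
gripper_width: 14.0
```

Emit:
send_rows(
  claw=0.4,
  targets=[
    {"dx": 0, "dy": 0, "dz": 0, "roll": 0},
    {"dx": 0, "dy": 0, "dz": 0, "roll": 0},
    {"dx": 0, "dy": 0, "dz": 0, "roll": 0},
    {"dx": 0, "dy": 0, "dz": 0, "roll": 0},
    {"dx": 0, "dy": 0, "dz": 0, "roll": 0},
    {"dx": 0, "dy": 0, "dz": 25, "roll": 0},
    {"dx": 0, "dy": 0, "dz": 60, "roll": 0},
    {"dx": 0, "dy": 0, "dz": 100, "roll": 0},
    {"dx": 0, "dy": 0, "dz": 130, "roll": 0},
    {"dx": 0, "dy": 0, "dz": 150, "roll": 0},
    {"dx": 0, "dy": 0, "dz": 150, "roll": 0},
    {"dx": 0, "dy": 0, "dz": 150, "roll": 0},
  ],
)

```text
clock: 56.85
eef_pos: [639.5, -9.3, 265.0]
tcp_rot: [0.705, 0.709, 0.003, -0.008]
ft_force: [-0.2, 0.4, -0.4]
gripper_width: 33.9
```

Run:
```python
from h import *
s=st()
s,im=snap('wrist','w27.png')
```

```text
t56.85 tcp [639.5  -9.3 265. ] yaw90.29 F [-0.2  0.4 -0.4] M [-0.03  0.01 -0.01] w33.9 q1,7 [ 0.02 -0.09]
```

View pics/w27.png

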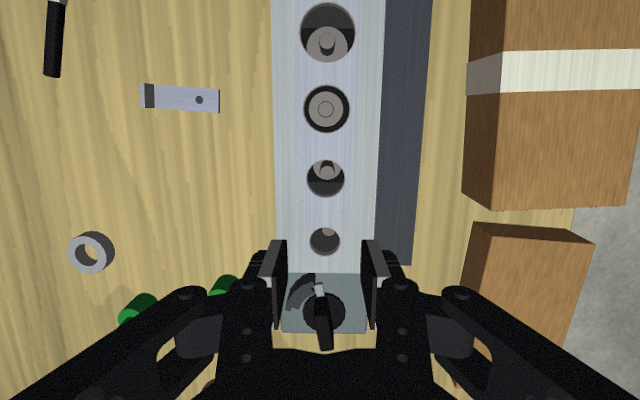

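Emit:
send_rows(
  claw=0.4,
  targets=[
    {"dx": 0, "dy": -15, "dz": 0, "roll": 2},
    {"dx": 0, "dy": -40, "dz": 0, "roll": 5},
    {"dx": 0, "dy": -70, "dz": 0, "roll": 9.5},
    {"dx": 0, "dy": -100, "dz": 0, "roll": 9.5},
    {"dx": 0, "dy": -125, "dz": 0, "roll": 9.5},
    {"dx": 0, "dy": -140, "dz": 0, "roll": 9.5},
    {"dx": 0, "dy": -143, "dz": 0, "roll": 9.5},
    {"dx": 0, "dy": -143, "dz": -25, "roll": 9.5},
    {"dx": 0, "dy": -143, "dz": -55, "roll": 9.5},
    {"dx": 0, "dy": -143, "dz": -85, "roll": 9.5},
    {"dx": 0, "dy": -143, "dz": -95, "roll": 9.5},
    {"dx": 0, "dy": -143, "dz": -95, "roll": 9.5},
  ],
)

```text
clock: 57.9
eef_pos: [637.0, -150.3, 165.4]
tcp_rot: [0.643, 0.765, 0.0, -0.012]
ft_force: [-0.3, -0.3, 0.7]
gripper_width: 34.0
```

Run:
```python
from h import *
stemview('w28.png')
```

```text
t57.90 tcp [ 637.  -150.3  165.4] yaw99.89 F [-0.3 -0.3  0.7] M [-0.01 -0.02  0.05] w34.0 q1,7 [0.25 0.27]
```

View pics/w28c.png

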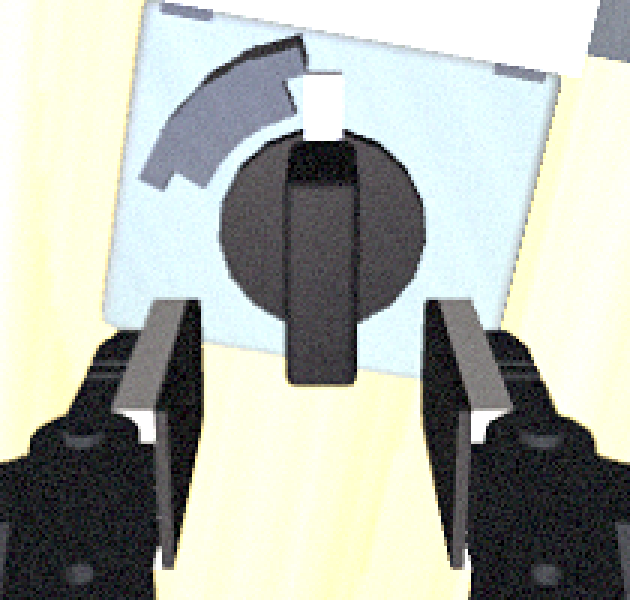

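Run:
```python
from h import *
s=st(); print(R.from_quat(s['tcp_rot']).as_matrix()[:,2])
```

```text
t57.95 tcp [ 638.4 -150.8  167.7] yaw99.87 F [ 0.6 -0.2  0.9] M [-0. -0.  0.] w34.2 q1,7 [0.25 0.27]
[-0.01517772  0.01579544 -0.99976004]
```

Emit:
send_rows(
  targets=[
    {"dx": 1.5, "dy": -1.5, "dz": 0, "roll": 0},
    {"dx": 1.5, "dy": -1.5, "dz": 0, "roll": 0},
    {"dx": 1.5, "dy": -1.5, "dz": -15, "roll": 0},
    {"dx": 1.5, "dy": -1.5, "dz": -30, "roll": 0},
    {"dx": 1.5, "dy": -1.5, "dz": -45, "roll": 0},
    {"dx": 1.5, "dy": -1.5, "dz": -54, "roll": 0},
    {"dx": 1.5, "dy": -1.5, "dz": -55, "roll": 0},
    {"dx": 1.5, "dy": -1.5, "dz": -55, "roll": 0},
  ],
)

```text
clock: 58.62
eef_pos: [640.2, -152.3, 113.3]
tcp_rot: [0.644, 0.765, 0.001, -0.011]
ft_force: [-0.8, -0.1, -0.4]
gripper_width: 34.2
```

Run:
```python
from h import *
stemview('w29.png')
```

```text
t58.62 tcp [ 640.2 -152.3  113.3] yaw99.87 F [-0.8 -0.1 -0.4] M [ 0.04 -0.03  0.06] w34.2 q1,7 [0.25 0.27]
```

View pics/w29c.png

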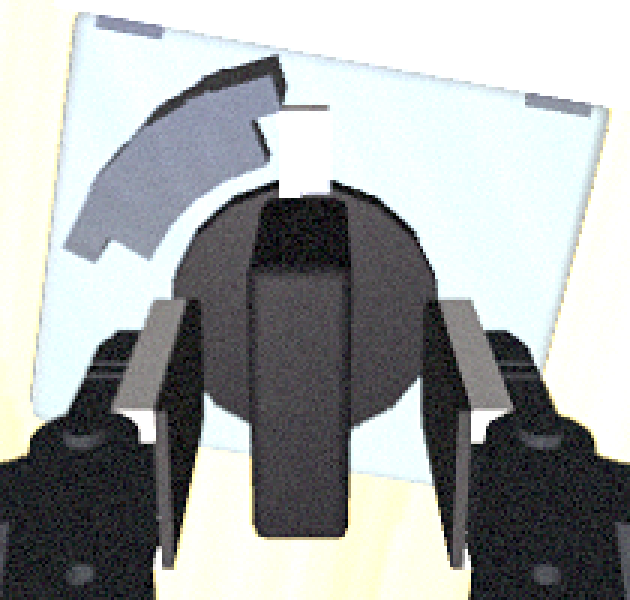

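Emit:
send_rows(
  targets=[
    {"dx": -1.6, "dy": 0.8, "dz": -1, "roll": 0},
    {"dx": -1.6, "dy": 0.8, "dz": -3, "roll": 0},
    {"dx": -1.6, "dy": 0.8, "dz": -3, "roll": 0},
    {"dx": -1.6, "dy": 0.8, "dz": -3, "roll": 0},
  ],
)

```text
clock: 59.0
eef_pos: [639.0, -151.6, 111.2]
tcp_rot: [0.644, 0.765, 0.002, -0.01]
ft_force: [-0.6, 0.6, -0.0]
gripper_width: 34.5
```

Emit:
send_rows(
  claw=0,
  targets=[
    {"dx": 0, "dy": 0, "dz": 0, "roll": 0},
    {"dx": 0, "dy": 0, "dz": 0, "roll": 0},
    {"dx": 0, "dy": 0, "dz": 0, "roll": 0},
    {"dx": 0, "dy": 0, "dz": 0, "roll": 0},
    {"dx": 0, "dy": 0, "dz": 0, "roll": 0},
    {"dx": 0, "dy": 0, "dz": 0, "roll": 0},
  ],
)

```text
clock: 59.5
eef_pos: [638.8, -151.7, 111.2]
tcp_rot: [0.644, 0.765, 0.002, -0.01]
ft_force: [-2.1, 1.2, 3.1]
gripper_width: 12.9
```

Run:
```python
from h import *
st()
```

```text
t59.50 tcp [ 638.8 -151.7  111.2] yaw99.86 F [-2.1  1.2  3.1] M [-0.01  0.36 -0.01] w12.9 q1,7 [0.25 0.27]
```

Gripped. Press down 10 mm.

Emit:
send_rows(
  targets=[
    {"dx": 0, "dy": 0, "dz": -2, "roll": 0},
    {"dx": 0, "dy": 0, "dz": -4, "roll": 0},
    {"dx": 0, "dy": 0, "dz": -6, "roll": 0},
    {"dx": 0, "dy": 0, "dz": -8, "roll": 0},
    {"dx": 0, "dy": 0, "dz": -10, "roll": 0},
    {"dx": 0, "dy": 0, "dz": -10, "roll": 0},
  ],
)

```text
clock: 60.0
eef_pos: [638.9, -151.7, 102.5]
tcp_rot: [0.644, 0.765, 0.002, -0.01]
ft_force: [-5.9, 0.6, 14.5]
gripper_width: 12.8
```

Run:
```python
from h import *
st()
```

```text
t60.00 tcp [ 638.9 -151.7  102.5] yaw99.86 F [-5.9  0.6 14.5] M [0.27 1.28 0.  ] w12.8 q1,7 [0.25 0.27]
```

Emit:
send_rows(
  targets=[
    {"dx": 0, "dy": 0, "dz": -1, "roll": 2},
    {"dx": 0, "dy": 0, "dz": -1, "roll": 5},
    {"dx": 0, "dy": 0, "dz": -1, "roll": 9},
    {"dx": 0, "dy": 0, "dz": -1, "roll": 13},
    {"dx": 0, "dy": 0, "dz": -1, "roll": 17},
    {"dx": 0, "dy": 0, "dz": -1, "roll": 17},
  ],
)

```text
clock: 60.5
eef_pos: [638.7, -151.9, 102.5]
tcp_rot: [0.522, 0.853, 0.0, -0.01]
ft_force: [-6.9, -0.1, 14.2]
gripper_width: 12.6
```

Run:
```python
from h import *
st()
```

```text
t60.50 tcp [ 638.7 -151.9  102.5] yaw117.10 F [-6.9 -0.1 14.2] M [0.24 1.4  0.05] w12.6 q1,7 [0.29 0.51]
```

Emit:
send_rows(
  targets=[
    {"dx": 0, "dy": 0, "dz": -1, "roll": 5},
    {"dx": 0, "dy": 0, "dz": -1, "roll": 10},
    {"dx": 0, "dy": 0, "dz": -1, "roll": 15},
    {"dx": 0, "dy": 0, "dz": -1, "roll": 20},
    {"dx": 0, "dy": 0, "dz": -1, "roll": 25},
    {"dx": 0, "dy": 0, "dz": -1, "roll": 30},
    {"dx": 0, "dy": 0, "dz": -1, "roll": 35},
    {"dx": 0, "dy": 0, "dz": -1, "roll": 40},
    {"dx": 0, "dy": 0, "dz": -1, "roll": 45},
    {"dx": 0, "dy": 0, "dz": -1, "roll": 49},
    {"dx": 0, "dy": 0, "dz": -1, "roll": 49},
  ],
)

```text
clock: 61.42
eef_pos: [638.5, -152.6, 102.4]
tcp_rot: [0.119, 0.993, -0.004, -0.009]
ft_force: [-7.2, -1.6, 15.0]
gripper_width: 12.7
```

Run:
```python
from h import *
st()
```

```text
t61.42 tcp [ 638.5 -152.6  102.4] yaw166.32 F [-7.2 -1.6 15. ] M [-0.08  1.51  0.03] w12.7 q1,7 [0.41 1.21]
```

Emit:
send_rows(
  targets=[
    {"dx": 0, "dy": 0, "dz": -0.8, "roll": 4},
    {"dx": 0, "dy": 0, "dz": -0.8, "roll": 8},
    {"dx": 0, "dy": 0, "dz": -0.8, "roll": 12},
    {"dx": 0, "dy": 0, "dz": -0.8, "roll": 13},
    {"dx": 0, "dy": 0, "dz": -0.8, "roll": 13},
  ],
)

```text
clock: 61.83
eef_pos: [638.6, -152.8, 102.5]
tcp_rot: [0.005, 1.0, -0.005, -0.008]
ft_force: [-5.3, -1.0, 12.7]
gripper_width: 12.3
```

Run:
```python
from h import *
st()
```

```text
t61.83 tcp [ 638.6 -152.8  102.5] yaw179.38 F [-5.3 -1.  12.7] M [0.1  1.22 0.02] w12.3 q1,7 [0.45 1.39]
```

Emit:
send_rows(
  targets=[
    {"dx": 0, "dy": 0, "dz": 3, "roll": 0},
    {"dx": 0, "dy": 0, "dz": 6, "roll": 0},
    {"dx": 0, "dy": 0, "dz": 8.5, "roll": 0},
    {"dx": 0, "dy": 0, "dz": 8.5, "roll": 0},
  ],
)

```text
clock: 62.17
eef_pos: [638.5, -152.7, 111.2]
tcp_rot: [0.005, 1.0, -0.005, -0.008]
ft_force: [-2.1, -0.2, 3.2]
gripper_width: 12.7
```

Run:
```python
from h import *
st()
```

```text
t62.17 tcp [ 638.5 -152.7  111.2] yaw179.37 F [-2.1 -0.2  3.2] M [0.23 0.56 0.07] w12.7 q1,7 [0.45 1.4 ]
```

Knob is up at the same height as at first. Release and back off.

Emit:
send_rows(
  claw=0.4,
  targets=[
    {"dx": 0, "dy": 0, "dz": 0, "roll": 0},
    {"dx": 0, "dy": 0, "dz": 0, "roll": 0},
    {"dx": 0, "dy": 0, "dz": 0, "roll": 0},
    {"dx": 0, "dy": 0, "dz": 0, "roll": 0},
    {"dx": 0, "dy": 0, "dz": 10, "roll": 0},
    {"dx": 0, "dy": 0, "dz": 45, "roll": 0},
    {"dx": 0, "dy": 0, "dz": 85, "roll": 0},
    {"dx": 0, "dy": 0, "dz": 125, "roll": 0},
    {"dx": 0, "dy": 0, "dz": 160, "roll": 0},
    {"dx": 0, "dy": 0, "dz": 190, "roll": 0},
    {"dx": 0, "dy": 0, "dz": 200, "roll": 0},
    {"dx": 0, "dy": 0, "dz": 200, "roll": 0},
  ],
)

```text
clock: 63.17
eef_pos: [639.9, -152.4, 315.3]
tcp_rot: [0.005, 1.0, -0.006, -0.005]
ft_force: [0.3, 0.6, -0.3]
gripper_width: 33.9
```

Run:
```python
from h import *
s,im=snap('wrist','w30.png'); st(s)
s,im=snap('scene','s30.png'); cv2.imwrite('pics/s30c.png',cv2.resize(im[140:320,120:480,::-1],None,fx=2.2,fy=2.2,interpolation=3))
```

```text
t63.17 tcp [ 639.9 -152.4  315.3] yaw179.37 F [ 0.3  0.6 -0.3] M [-0.02 -0.04 -0.01] w33.9 q1,7 [0.45 1.5 ]
```

View pics/w30.png

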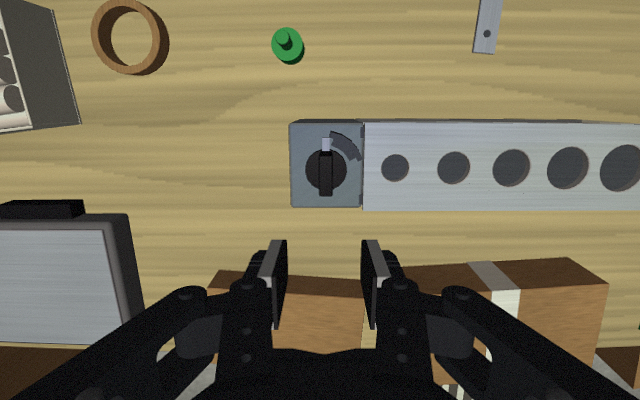

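View pics/s30c.png

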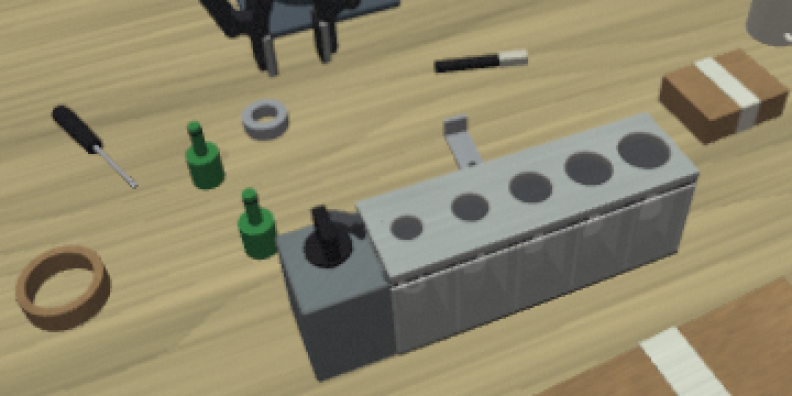

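Run:
```python
from h import *
robot.camera('scene')
print([(d['centre'],d['p']) for d in robot.find_in('scene','pin_a')])
for q in ('tape_roll','carton','bracket'): print(q,[(np.round(d['centre']),round(d['p'],2)) for d in robot.find_in('scene',q)][:1])
print(robot.hand_in());
```

```text
[([370.8, -235.4, 47.5], 0.8), ([652.7, -154.2, 143.4], 0.72), ([503.4, -204.3, 43.1], 0.61)]
tape_roll [(array([ 485., -421.,   23.]), 0.71)]
carton [(array([530., 399.,  42.]), 0.87)]
bracket [(array([435.,  73.,   9.]), 0.59)]
the job is handed in; nothing more can be done
None
```

The job is done and handed in, at about 63.5 s of the 208 s allowed. I opened the lock and dropped all five grey pins foot first: 28, 34, 40, 46 and 52 mm into holes 1 to 5. Then I turned the knob back to lock the station.

**What the last checks showed**
- **Pins:** every pin went in without contact force. Pictures after the drops show each one in its own compartment.
- **Knob and shutter:** the knob bar is back along the gauge's x axis at its starting height, and the shutter is closed under all five holes.
- **Bystanders:** the tape roll, carton and bracket were found within about 2 mm of where they started.
- **Bench:** no grey pin is left on it. The finder's three remaining "pin" hits are the two green look-alikes and the knob.

**What disagreed**
- **Fingertip height:** the real fingertips stood about 40 mm above the reported TCP. My first grip on the knob closed on air because of this. I then found the true height by touching the knob top lightly (5.5 N) and used it for every later grasp.
- **Tool tilt:** the tool had drifted to about 1.3° of tilt by the end, and I allowed for that when gripping the knob again.
- **Pressing force:** the highest force I read was about 17 N, while pressing the knob to lock it.
- **Knocked pin:** I noticed no pin being knocked aside.

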